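Change a bench pottery wheel over from throwing to trimming

ROBOT

A 6-joint arm with a two-finger parallel gripper is mounted at the origin on a cart in front of the work surface, level with it; the furniture and walls round the work are solid. World frame = base frame: x ahead of the robot, y to its left, z up, the work surface at z = 0. Lengths are in mm, angles in rad, forces in N, time in s.
With the tool pointing down it reaches from about 275 to 750 mm from the base axis. Payload 10.2 kg.
Tool frame: the origin (TCP) lies at the very end of the fingers, on their centre line; the grasp point (between the pads) lies 19 mm behind it; z points along the fingers, y is the line along which they close (so a half turn about z gives the same grasp; the last joint's range is limited). The gripper opens to 85 mm and grips with 20 to 120 N. Pads are 22 mm wide; open, the fingers measure 114 mm over their backs; the gripper's body (76 mm by 85 mm) begins 54 mm behind the grasp point. The pads swing forward as they close: fully open they stand 13 mm farther back than shut.
Start: joints at [-0.223, 0.313, 1.498, -0, 1.331, -0.223], TCP at [525.006, -0.013, 205.094] pointing down, gripper open.
Joint ranges: [-2.94, 2.94], [-0.97, 2.17], [0.19, 2.56], [-1.23, 4.37], [0.02, 3.11], [-2.88, 2.88]. Speed limits (rad/s): [2.39, 2.39, 3.01, 3.14, 3.14, 3.14].

INTERFACE

Orientations are given as a unit quaternion [w, x, y, z].
In Python, from rig import telemetry, optics, ctrl gives the robot as it stands.
- The arm moves only by the tool servo_tool, never from a script. Its argument "deltas" is a list of rows, each a list of 3 entries, a list of its own where there are three numbers: the shift along the tool's x, y, z in units of 20 cm (1.0 is 20 cm), then the turn, a rotation vector about the tool's x, y, z in units of 90 degrees (1.0 is 90 degrees), then the opening, from 0 (shut) to 1 (fully open). A call has 1 to 8 rows; each row shifts and turns the commanded pose from where the row before left it, along the tool's axes as they then stand; what a row does not reach is not made up. A row lasts 1/10 s, in which the tool goes at most 50 mm and 8.59 degrees, less where a joint would pass 70% of its speed; a pose out of reach is approached as far as the arm can. A call with a number of a shift or a turn outside -1 to 1 is refused whole. A call with a gripper value outside its range is refused whole. The fingers move at their own pace and stop on an object; "squeeze" is the grip in N (left out, the last holds). Time passes only in rows, so rows that do not move let the fingers close. It gives the time, the measured TCP pose, the force, the opening and the grip force at its end, in the units of the state.
- telemetry.sense(): the state, without advancing time (a new reading comes with each control period).
- optics.capture(name): name is "scene" or "side" or "wrist"; returns the picture (400x640x3 uint8, blue, green, red); there is no depth.
- optics.camera_model(name): a dict with "vfov" (degrees; the focal length in pixels is half the picture's height over the tangent of half this angle, whatever the lens; pixels are square), "cx", "cy" (the principal point, pixels), "R" (3x3) and "t" (3): a world point X has camera coordinates R X + t; the wrist camera has in their place "mount" (4x4, takes a point from camera to tool coordinates, whose origin is the TCP and whose axes are the flange's). Camera axes: x right, y down, z forward; pixel columns grow to the right and rows downward; lengths in mm; the calibration is good to about 2 mm. A picture is of the moment at which its call begins: read the wrist's pose just before it. camera_model takes no time and is no camera call.
- ctrl.finish_job(): hands the job in; it is judged then, once.
The state is a dict: "time_s": time; "joints": joint angles; "dq": joint speeds; "tau": joint torques, N m; "eef_pos": TCP position; "ee_rot": TCP orientation; "force": force on the tool from outside, world axes, zero at the start; "wrist_torque": the same for the moment, N m; "grip_width": opening from 0.0 (shut) to 1.0 (fully open); "grip_force": force on a finger pad.
Only numpy, scipy, OpenCV 4.12 (cv2) and the standard library are available. Lean on these libraries where they do the work, as an engineer would, in place of code of your own. Each camera call takes 0.05 s, during which the arm holds its last target. There are 200 camera calls.

TASK

Change the wheel over for trimming: first move the little pots (two or three of them) that still stand on the wheel head over to the ware board, standing upright. Then pick the one trimming chuck of the three that suits both the wheel's three pins and the upturned beaker, turn it so its holes meet the pins and let it down flat on the wheel head, and put the beaker, still rim down, over its stub until the rim rests on the plate. At any point also slide the full spray bottle along the table, without lifting it or tipping it over, until it stands close beside the wheel, within about 5 cm of the head's edge.

Things in the scene. Friction and masses are not known exactly. Their poses are not given: they have to be found in the camera images.
- head_top (a point): centre of the upper face of the wheel's round aluminium head, 170 mm across, 90 mm above the table; the wheel stands fixed on a green foot 152 mm across. The head turns on its column but is stiff (about 0.35 N m) and stays where it is left; z up, pin_0 on this frame's +x
- pin_0 (a point): tip of the first of three upright steel pins in the wheel head, each 10 mm thick with a rounded end, 20 mm tall above the head, evenly spaced (120 degrees) on a 110 mm circle about the head's centre
- pin_1 (a point): tip of the second pin
- pin_2 (a point): tip of the third pin
- wheel_head (a joint): angle of the wheel head on its column, rad, counter-clockwise from above positive; 0 at the start
- chuck_a: one of three look-alike trimming chucks: round plywood plate 140 mm across and 12 mm thick with three 13 mm through holes evenly spaced on a 110 mm circle, and on it a round upright wooden stub 44 mm across, 46 mm tall (its top at 58 mm, upper 6 mm slightly coned), by which it is picked up; 0.28 kg. Stands plate down. Origin: centre of the underside; z up along the stub; the first hole lies on +x, the others at 120 and 240 degrees
- chuck_b: one of three look-alike trimming chucks: round plywood plate 140 mm across and 12 mm thick with three 13 mm through holes evenly spaced on a 84 mm circle, and on it a round upright wooden stub 44 mm across, 46 mm tall (its top at 58 mm, upper 6 mm slightly coned), by which it is picked up; 0.28 kg. Stands plate down. Origin: centre of the underside; z up along the stub; the first hole lies on +x, the others at 120 and 240 degrees
- chuck_c: one of three look-alike trimming chucks: round plywood plate 140 mm across and 12 mm thick with three 13 mm through holes evenly spaced on a 110 mm circle, and on it a round upright wooden stub 58 mm across, 46 mm tall (its top at 58 mm, upper 6 mm slightly coned), by which it is picked up; 0.28 kg. Stands plate down. Origin: centre of the underside; z up along the stub; the first hole lies on +x, the others at 120 and 240 degrees
- beaker: plain reddish clay beaker to be trimmed, 64 mm across outside, 62 mm tall, wall 5 mm (inside 54 mm across, 54 mm deep), standing upside down, its open rim on the table; 0.15 kg. Origin: centre of the rim (the lower end as it stands); z up
- pot_1: small straight-sided grey-brown pot, 59 mm across, 58 mm tall, open upward, standing on the wheel head between two pins, its centre some 52 mm from the head's (may be absent); origin: centre of its underside, z up
- pot_2: small straight-sided dark brown pot, 63 mm across, 70 mm tall, open upward, standing on the wheel head between two pins, its centre some 52 mm from the head's (may be absent); origin: centre of its underside, z up
- pot_3: another small grey-brown pot like pot_1, 59 mm across, 58 mm tall, standing likewise (may be absent); origin: centre of its underside, z up
- board_top (a point): centre of the upper face of the ware board, a fixed plain pale wooden plank 300 mm long (its x), 120 mm wide (its y) and 14 mm thick, lying on the table; z up
- spray_bottle: full white spray bottle with a red trigger head, 221 mm tall, 0.34 kg: its round body is about 100 mm across from the foot to 100 mm height and narrows above to a 30 mm neck at 165 mm; the red head is 20 to 37 mm wide and reaches 68 mm to the -y side of the body's axis (nozzle and trigger), 125 to 221 mm up; origin on the underside, 9 mm towards -y from the body's axis; z up. It slides stably when pushed at 20 to 60 mm height
- bottle_foot (a point): centre of the spray bottle's round body, at its underside
Mind the look-alikes: they are no part of the job. What is shaped like the beaker but blue or turquoise is not meant.

How it is judged:
By the outcome, as a careful person would: the job done as asked, in the order asked, and still so for the second after the job is handed in, with the robot touching nothing.
Of pot_1, pot_2, pot_3 only 2 to 3 are there at a start; the rules pass over those that are not, and their reading is None.
At some moment in a run one of chuck_a, beaker may be knocked a few centimetres aside while the robot is not near it.
It also fails if it takes over 200 s, if anything falls off the work surface, if the arm or the gripper's body presses on something with over 40 N, if the wrist force passes 120 N, or if a joint passes its speed limit or range.

## Working session

There is one attempt and no reset: what is moved stays moved. The work goes in short steps, Python scripts to look and compute and a tool call to move; the robot and the scene stay as the last step left them, time stands still between calls to the robot, and variables do not carry over. Pictures are saved under pics/ and viewed, at most 14 in all, crops included, and the job is handed in when it is done.

Besides the shell and the picture viewer there is one more tool, called after "Emit:" as name(argument=value, ...), one argument or row to a line, values as JSON. servo_tool: Moves the arm, as the interface text tells. Its arguments: {"type":"object","properties":{"deltas":{"type":"array"},"squeeze":{"type":"number"}},"required":["deltas"]}

```bash
ls; mkdir -p pics; python3 - <<'E'
from rig import telemetry, optics, ctrl
import cv2, json
s=telemetry.sense(); print(s)
for n in ["scene","side","wrist"]:
    cv2.imwrite(f"pics/{n}0.png",optics.capture(n)); print(n,optics.camera_model(n))
E
```

```text
pics
{'time_s': 0.0, 'joints': array([-2.23392189e-01,  3.13491236e-01,  1.49847639e+00, -3.65577828e-05,
        1.33102910e+00, -2.23422400e-01]), 'dq': array([ 3.40663109e-05,  7.11817940e-04,  2.91706816e-04,  3.82059519e-04,
       -8.44669483e-04, -2.10599734e-03]), 'tau': array([-5.78409599e-04, -4.12261176e+01, -2.59742296e+01, -3.58453699e-04,
        4.11797926e-03, -1.23038126e-05]), 'eef_pos': array([5.24684001e+02, 5.34732076e-02, 2.04499221e+02]), 'ee_rot': array([-5.84598990e-04,  7.07092847e-01,  7.07120366e-01, -3.89117132e-04]), 'force': array([-0.66275725,  0.05760867, -0.08784606]), 'wrist_torque': array([-0.01089086,  0.01852829,  0.04971659]), 'grip_force': 0.0, 'grip_width': 0.9981228041341641}
scene {'vfov': 43.743801905930475, 'cx': 320.3945510231233, 'cy': 204.17391125100116, 'R': array([[ 0.81828783, -0.57456146,  0.01685669],
       [-0.34497154, -0.51434167, -0.78514157],
       [ 0.45978219,  0.63665671, -0.61908689]]), 't': array([-421.29645254,  254.21115671, 1292.90605491])}
side {'vfov': 48.616281836637114, 'cx': 315.7371039278788, 'cy': 199.48918383933034, 'R': array([[ 0.95267693, -0.30397967,  0.00174042],
       [-0.16685728, -0.52770188, -0.83288016],
       [ 0.25409706,  0.79317532, -0.55345063]]), 't': array([-520.97064339,  160.41043352, 1264.09004144])}
wrist {'vfov': 63.585510958581835, 'cx': 320.3782501421035, 'cy': 197.3199205281146, 'mount': array([[-3.04626761e-04, -9.57818682e-01, -2.87373067e-01,
         7.26030164e+01],
       [ 9.99999951e-01, -2.70117577e-04, -1.59733424e-04,
         1.42305184e+00],
       [ 7.53711415e-05, -2.87373101e-01,  9.57818717e-01,
        -1.71186630e+02],
       [ 0.00000000e+00,  0.00000000e+00,  0.00000000e+00,
         1.00000000e+00]])}
```

View pics/scene0.png

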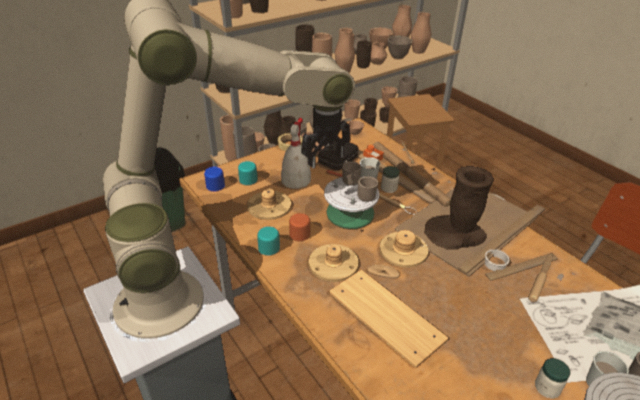

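View pics/side0.png

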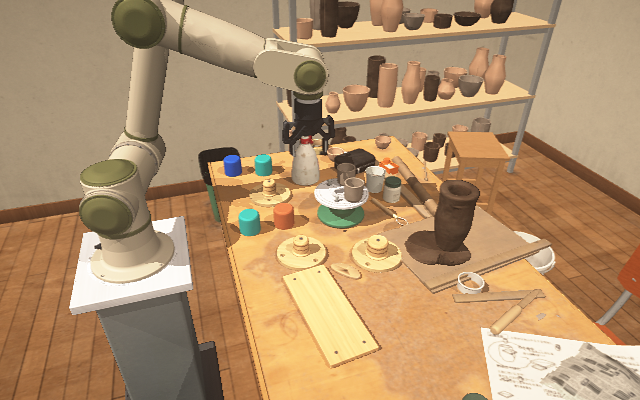

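Scene/side show: wheel (350,195)/(343,200), chucks at scene (333,260), (403,245), (269,203); reddish beaker (300,228), look-alikes turquoise (268,240), (247,173), blue (214,179); bottle (297,160); board (388,315); clutter jars (390,180) behind the wheel are not pots of the job.

```bash
cat > h.py <<'E'
from rig import telemetry, optics, ctrl
import cv2, numpy as np
from scipy.spatial.transform import Rotation as Ro
def cam(n, s=None):
    m=optics.camera_model(n); f=200/np.tan(np.radians(m["vfov"])/2)
    K=np.array([[f,0,m["cx"]],[0,f,m["cy"]],[0,0,1]])
    if n=="wrist":
        s=s or telemetry.sense(); w,x,y,z=s["ee_rot"]
        T=np.eye(4); T[:3,:3]=Ro.from_quat([x,y,z,w]).as_matrix(); T[:3,3]=s["eef_pos"]
        M=np.linalg.inv(T@m["mount"]); return K,M[:3,:3],M[:3,3]
    return K,m["R"],m["t"]
def onplane(c,uv,z):
    K,R,t=c; o=-R.T@t; d=R.T@np.linalg.inv(K)@np.array([uv[0],uv[1],1.]); return o+d*(z-o[2])/d[2]
def proj(c,X):
    K,R,t=c; p=K@(R@np.asarray(X,float)+t); return p[:2]/p[2]
def tri(c1,p1,c2,p2):
    A=[];b=[]
    for (K,R,t),p in((c1,p1),(c2,p2)):
        o=-R.T@t; d=R.T@np.linalg.inv(K)@np.array([*p,1.]); d/=np.linalg.norm(d); P=np.eye(3)-np.outer(d,d); A.append(P); b.append(P@o)
    return np.linalg.lstsq(np.vstack(A),np.hstack(b),rcond=None)[0]
def snap(n,name=None):
    s=telemetry.sense(); im=optics.capture(n)
    if name: cv2.imwrite("pics/"+name,im)
    return im,cam(n,s)
E
python3 - <<'E'
from h import *
a,b=cam("scene"),cam("side"); np.set_printoptions(precision=0,suppress=True)
print("campos",-a[1].T@a[2],-b[1].T@b[2])
P=dict(board=((388,315),(330,313),14),ch1=((333,251),(301,241),58),ch2=((404,236),(377,238),58),ch3=((268,192),(269,181),58),beak=((299,220),(284,206),62),turq=((268,233),(249,213),62),head=((351,193),(343,195),90),bottle=((297,185),(305,182),0),potA=((367,181),(354,182),148),potB=((350,168),(347,168),155))
for k,(p,q,z) in P.items(): print(k,onplane(a,p,z),onplane(b,q,z),tri(a,p,b,q))
i1=cv2.imread("pics/scene0.png")[140:290,240:440]; i2=cv2.imread("pics/side0.png")[140:280,230:420]
cv2.imwrite("pics/z0.png",np.vstack([cv2.resize(i,(780,300+i.shape[0]*0),interpolation=cv2.INTER_CUBIC) for i in (i1,i2)]))
E
```

```text
campos [-162. -934. 1007.] [  202. -1076.   834.]
board [ 458. -377.   14.] [ 461. -383.   14.] [ 466. -370.   -1.]
ch1 [ 452. -148.   58.] [ 456. -150.   58.] [ 458. -140.   49.]
ch2 [ 657. -212.   58.] [ 663. -202.   58.] [ 655. -214.   65.]
ch3 [441. 185.  58.] [442. 191.  58.] [440. 182.  62.]
beak [444.  11.  62.] [452.  25.  62.] [447.  13.  65.]
turq [340.  12.  62.] [342.  21.  62.] [340.  11.  66.]
head [629.   2.  90.] [631. -11.  90.] [645.  21.  69.]
bottle [580. 233.   0.] [583. 240.   0.] [579. 230.   4.]
potA [655. -37. 148.] [654. -38. 148.] [654. -38. 148.]
potB [648.  37. 155.] [660.  36. 155.] [670.  62. 136.]
```

View pics/z0.png

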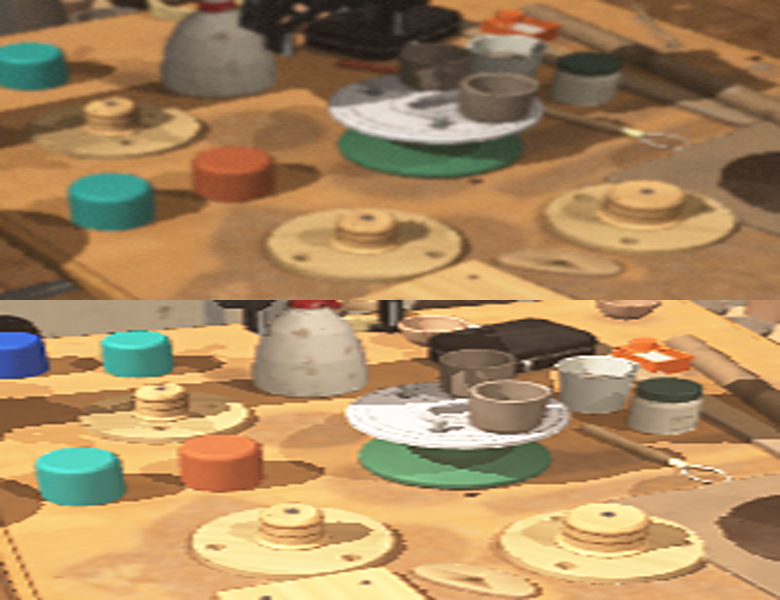

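View pics/wrist0.png

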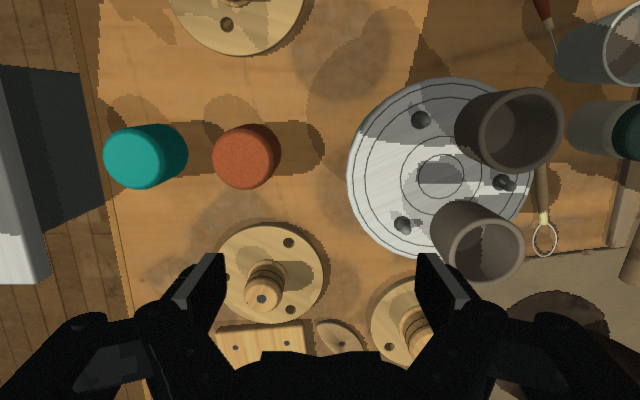

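```bash
python3 - <<'E'
from h import *
np.set_printoptions(precision=0,suppress=True)
c=cam("wrist"); P=lambda u,v,z:onplane(c,(u,v),z)
print("ch1 edges L/R/T/B",P(215,272,12),P(329,270,12),P(270,222,12),P(265,324,12))
print("ch1 holes",P(288,243,12),P(290,310,12),P(223,276,12))
print("ch3 edge bottom",P(240,56,12),"hole",P(226,25,12))
print("ch3 edges",P(172,5,12),P(308,5,12))
print("pins",[P(u,v,110) for u,v in((420,116),(402,222),(502,181))])
print("pots rims",P(522,133,160),P(486,247,148)); print("head",P(439,176,90))
print("beaker",P(246,158,62), "ch2 hole",P(388,346,12))
im=cv2.imread("pics/side0.png"); im2=cv2.imread("pics/scene0.png")
cv2.imwrite("pics/z1.png",np.hstack([cv2.resize(im[170:215,240:300],(400,300),interpolation=cv2.INTER_CUBIC),cv2.resize(im[230:275,270:330],(400,300),interpolation=cv2.INTER_CUBIC)]))
E
```

```text
ch1 edges L/R/T/B [ 393. -135.   12.] [ 537. -132.   12.] [465. -68.  12.] [ 452. -213.   12.]
ch1 holes [486. -95.  12.] [ 486. -191.   12.] [ 402. -141.   12.]
ch3 edge bottom [442. 117.  12.] hole [430. 146.  12.]
ch3 edges [378. 164.  12.] [514. 164.  12.]
pins [array([606.,  61., 110.]), array([598., -30., 110.]), array([680.,   7., 110.])]
pots rims [659.  52. 160.] [654. -36. 148.]
head [634.   7.  90.]
beaker [453.  19.  62.] ch2 hole [ 618. -248.   12.]
```

View pics/z1.png

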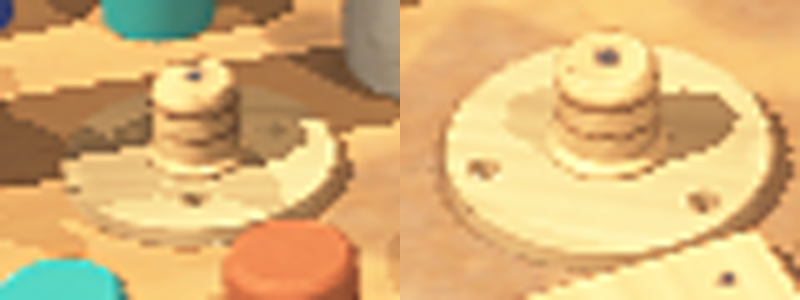

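ch1 at about (460,-140): holes are 55 mm from its centre and the stub is thin, so it is chuck_a. ch3 has its hole at 41 mm (chuck_b) and ch2 has the thick stub (chuck_c). The wheel carries two pots: grey-brown at (654,-37) and dark brown at about (656,42).

Emit:
servo_tool(
  deltas=[
    [[-0.046,0.16,0],[0,0,0],1],
    [[-0.046,0.16,0],[0,0,0],1],
    [[-0.046,0.16,0],[0,0,0],1],
    [[-0.046,0.16,0],[0,0,0],1],
    [[0,0,0],[0,0,0],1],
    [[0,0,0],[0,0,0],1],
  ],
  squeeze=30,
)

```text
time_s: 0.75
eef_pos: [652.8, -36.8, 204.1]
ee_rot: [-0.001, 0.707, 0.707, -0.0]
force: [-0.7, 0.8, -0.1]
grip_width: 1.001
grip_force: 0.0
```

```bash
python3 - <<'E'
from h import *
np.set_printoptions(precision=0,suppress=True)
im,c=snap("wrist","w1.png"); print(telemetry.sense()["eef_pos"])
a=cam("scene")
print("board",[onplane(a,p,14) for p in((330,290),(362,274),(446,335),(415,360))])
for p in ((654,-37,148),(656,45,160),(630,7,90)): print(proj(c,p))
E
```

```text
[652. -37. 205.]
board [array([ 386., -227.,   14.]), array([ 493., -229.,   14.]), array([ 534., -503.,   14.]), array([ 423., -512.,   14.])]
[320. 203.]
[323.  85.]
[293. 135.]
```

View pics/w1.png

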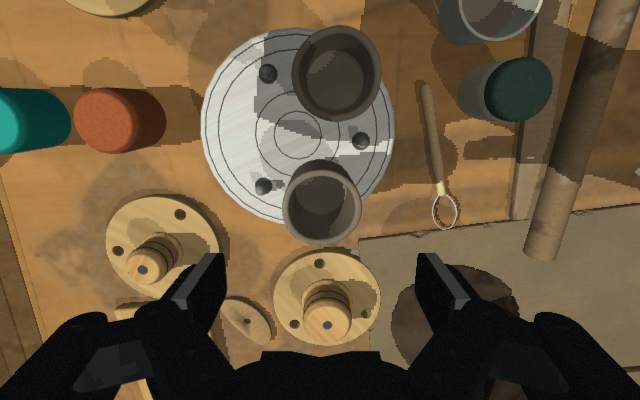

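The grey pot's rim centre is at (322,205), as predicted, and the dark pot's is at (337,73). Pins are at (268,73), (264,186) and (361,141). I'll descend on the grey pot.

Emit:
servo_tool(
  deltas=[
    [[0,0.008,0.15],[0,0,0],1],
    [[0,0,0.15],[0,0,0],1],
    [[0,0,0.14],[0,0,0],1],
    [[0,0,0],[0,0,0],0],
    [[0,0,0],[0,0,0],0],
    [[0,0,0],[0,0,0],0],
    [[0,0,0],[0,0,0],0],
    [[0,0,0],[0,0,0],0],
  ],
  squeeze=30,
)

```text
time_s: 1.6
eef_pos: [657.7, -37.2, 121.6]
ee_rot: [0.005, 0.707, 0.707, 0.003]
force: [6.2, 0.1, 10.4]
grip_width: 0.148
grip_force: 4.8
```

```bash
cat >> h.py <<'E'
def st():
    s=telemetry.sense(); print(round(s["time_s"],1),s["eef_pos"].round(1),s["ee_rot"].round(3),s["force"].round(1),round(s["grip_width"],3),round(s["grip_force"],1))
E
python3 - <<'E'
from h import *
np.set_printoptions(precision=0,suppress=True)
s=telemetry.sense(); s=dict(s); s["eef_pos"]=np.array([652.4,-37,204.6]); s["ee_rot"]=np.array([0,.7071,.7071,0])
c=cam("wrist",s)
print("dark",onplane(c,(337,73),160),"grey",onplane(c,(322.5,205),148),"head",onplane(c,(298,132),90),"pins",[onplane(c,p,110) for p in((268,72),(264,184),(361,139))])
print("chuck_a holes",[onplane(c,p,12) for p in((118,251),(180,214))])
st()
E
```

```text
dark [664.  52. 160.] grey [655. -39. 148.] head [634.   9.  90.] pins [array([613.,  57., 110.]), array([606., -32., 110.]), array([687.,   6., 110.])]
chuck_a holes [array([ 403., -143.,   12.]), array([486., -94.,  12.])]
1.6 [658. -37. 122.] [0. 1. 1. 0.] [ 6.  0. 10.] 0.148 4.8
```

```bash
python3 - <<'E'
from h import *
im,c=snap("wrist","w2.png"); im2,_=snap("side")
z=cv2.resize(im2[130:250,280:440],(640,480),interpolation=cv2.INTER_CUBIC)
cv2.imwrite("pics/z2.png",np.hstack([cv2.resize(im[50:400,130:510],(400,368)),cv2.resize(z,(400,368))])); st()
E
```

```text
1.7 [657.4 -37.2 121.5] [0.004 0.707 0.707 0.003] [6.6 0.3 9. ] 0.002 4.7
```

View pics/z2.png

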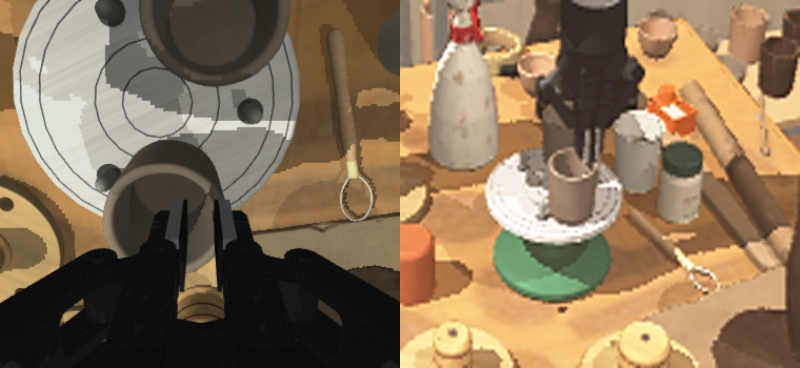

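The arm lagged, so the fingers closed above the rim and went into the pot. I'll lift out, reopen and retry with settling rows.

Emit:
servo_tool(
  deltas=[
    [[0,0,-0.1],[0,0,0],0],
    [[0,0,-0.15],[0,0,0],0],
    [[0,0,-0.2],[0,0,0],0],
    [[0,0,0],[0,0,0],0],
    [[0,0,0],[0,0,0],1],
    [[0,0,0],[0,0,0],1],
    [[0,0,0],[0,0,0],1],
    [[0,0,0],[0,0,0],1],
  ],
)

```text
time_s: 2.5
eef_pos: [654.4, -36.7, 206.3]
ee_rot: [-0.001, 0.707, 0.707, -0.0]
force: [0.5, -0.1, 0.4]
grip_width: 0.682
grip_force: 0.0
```

```bash
python3 - <<'E'
from h import *
im,c=snap("wrist","w3.png"); st()
print(proj(c,(655,-38,148)),onplane(c,(320,200),148))
E
```

```text
2.5 [654.4 -36.8 206.5] [-0.     0.707  0.707 -0.   ] [ 0.7 -0.9 -0.4] 0.767 0.0
[319.46906235 203.75855365] [655.39853724 -35.06130515 148.        ]
```

View pics/w3.png

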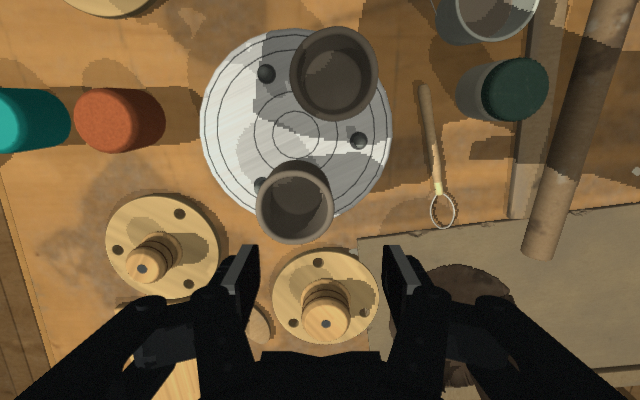

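The pot slid about 18 mm in -x: its rim centre is now (296,207). The wheel is unmoved.

Emit:
servo_tool(
  deltas=[
    [[-0.01,-0.09,0],[0,0,0],1],
    [[0,0,0],[0,0,0],1],
    [[0,0,0.16],[0,0,0],1],
    [[0,0,0.16],[0,0,0],1],
    [[0,0,0.16],[0,0,0],1],
    [[0,0,0],[0,0,0],1],
    [[0,0,0],[0,0,0],1],
  ],
)

```text
time_s: 3.25
eef_pos: [637.2, -38.9, 111.9]
ee_rot: [0.0, 0.707, 0.707, 0.0]
force: [0.7, 0.3, 0.6]
grip_width: 0.999
grip_force: 0.0
```

Emit:
servo_tool(
  deltas=[
    [[0,0,0],[0,0,0],0.3],
    [[0,0,0],[0,0,0],0.3],
    [[0,0,0],[0,0,0],0.3],
    [[0,0,0],[0,0,0],0.3],
    [[0,0,0],[0,0,0],0.3],
    [[0,0,0],[0,0,0],0.3],
  ],
  squeeze=30,
)

```text
time_s: 3.85
eef_pos: [637.4, -39.1, 113.3]
ee_rot: [0.001, 0.707, 0.707, 0.001]
force: [-1.2, -0.0, 6.2]
grip_width: 0.656
grip_force: 30.6
```

Emit:
servo_tool(
  deltas=[
    [[0,0,-0.1],[0,0,0],0.3],
    [[0,0,-0.2],[0,0,0],0.3],
    [[0,0,-0.15],[0,0,0],0.3],
    [[-0.19,-0.085,0],[0,0,0],0.3],
    [[-0.19,-0.085,0],[0,0,0],0.3],
    [[-0.19,-0.085,0],[0,0,0],0.3],
    [[-0.19,-0.085,0],[0,0,0],0.3],
    [[-0.19,-0.085,0],[0,0,0],0.3],
  ],
)

```text
time_s: 4.65
eef_pos: [550.9, -230.3, 202.1]
ee_rot: [0.001, 0.707, 0.707, 0.0]
force: [-0.4, -0.2, -2.1]
grip_width: 0.66
grip_force: 32.4
```

Emit:
servo_tool(
  deltas=[
    [[-0.19,-0.085,0],[0,0,0],0.3],
    [[-0.19,-0.085,0],[0,0,0],0.3],
    [[-0.19,-0.085,0],[0,0,0],0.3],
    [[-0.19,-0.085,0],[0,0,0],0.3],
    [[-0.19,-0.085,0],[0,0,0],0.3],
    [[0,0,0],[0,0,0],0.3],
    [[0,0,0],[0,0,0],0.3],
  ],
)

```text
time_s: 5.35
eef_pos: [466.3, -419.3, 201.5]
ee_rot: [0.0, 0.708, 0.707, 0.0]
force: [0.1, 0.3, -0.7]
grip_width: 0.658
grip_force: 32.2
```

```bash
python3 - <<'E'
from h import *
im,c=snap("wrist","w4.png"); im2,_=snap("scene"); st()
cv2.imwrite("pics/z4.png",np.hstack([cv2.resize(im[100:400],(480,225)),cv2.resize(im2[150:400,250:570],(288,225))]))
E
```

```text
5.5 [ 467.2 -418.   201.6] [0.    0.707 0.707 0.   ] [-0.4  0.3 -1.1] 0.662 32.2
```

View pics/z4.png

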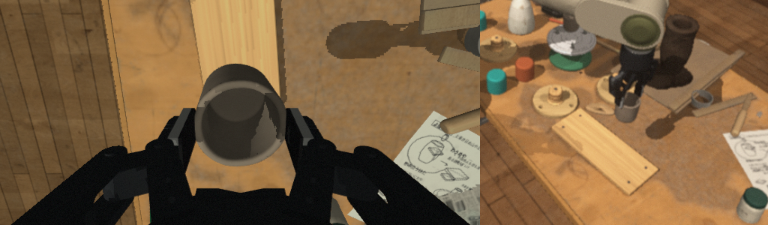

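The pot is held upright over the board.

Emit:
servo_tool(
  deltas=[
    [[0,0,0.2],[0,0,0],0.3],
    [[0,0,0.2],[0,0,0],0.3],
    [[0,0,0.2],[0,0,0],0.3],
    [[0,0,0.15],[0,0,0],0.3],
    [[0,0,0.05],[0,0,0],0.3],
    [[0,0,0.015],[0,0,0],0.3],
    [[0,0,0],[0,0,0],0.3],
    [[0,0,0],[0,0,0],0.3],
  ],
)

```text
time_s: 6.25
eef_pos: [467.4, -419.4, 40.0]
ee_rot: [0.001, 0.707, 0.707, -0.0]
force: [-0.4, 0.2, -1.1]
grip_width: 0.66
grip_force: 32.5
```

Emit:
servo_tool(
  deltas=[
    [[0,0,0.01],[0,0,0],0.3],
    [[0,0,0.01],[0,0,0],0.3],
    [[0,0,0],[0,0,0],0.3],
    [[0,0,0],[0,0,0],0.3],
  ],
)

```text
time_s: 6.65
eef_pos: [467.3, -420.6, 37.3]
ee_rot: [0.003, 0.707, 0.707, -0.001]
force: [-4.1, 0.9, 13.7]
grip_width: 0.659
grip_force: 35.1
```

Emit:
servo_tool(
  deltas=[
    [[0,0,-0.005],[0,0,0],0.3],
    [[0,0,0],[0,0,0],1],
    [[0,0,0],[0,0,0],1],
    [[0,0,0],[0,0,0],1],
    [[0,0,0],[0,0,0],1],
    [[0,0,-0.15],[0,0,0],1],
    [[0,0,-0.2],[0,0,0],1],
    [[0,0,-0.25],[0,0,0],1],
  ],
)

```text
time_s: 7.45
eef_pos: [466.0, -418.1, 155.0]
ee_rot: [-0.002, 0.707, 0.707, 0.0]
force: [0.4, 0.0, 0.4]
grip_width: 1.0
grip_force: 0.0
```

Emit:
servo_tool(
  deltas=[
    [[0,0,-0.25],[0,0,0],1],
    [[0.21,0.088,0],[0,0,0],1],
    [[0.21,0.088,0],[0,0,0],1],
    [[0.21,0.088,0],[0,0,0],1],
    [[0.21,0.088,0],[0,0,0],1],
    [[0.21,0.088,0],[0,0,0],1],
    [[0.21,0.088,0],[0,0,0],1],
    [[0.21,0.088,0],[0,0,0],1],
  ],
)

```text
time_s: 8.25
eef_pos: [590.2, -123.0, 205.1]
ee_rot: [-0.0, 0.707, 0.707, -0.0]
force: [0.4, -1.4, -0.1]
grip_width: 1.003
grip_force: 0.0
```

Emit:
servo_tool(
  deltas=[
    [[0.21,0.088,0],[0,0,0],1],
    [[0.21,0.088,0],[0,0,0],1],
    [[0.21,0.088,0],[0,0,0],1],
    [[0,0,0],[0,0,0],1],
    [[0,0,0],[0,0,0],1],
    [[0,0,0],[0,0,0],1],
  ],
)

```text
time_s: 8.85
eef_pos: [642.4, 0.2, 205.0]
ee_rot: [-0.0, 0.707, 0.707, -0.0]
force: [-0.3, -0.0, -0.2]
grip_width: 1.0
grip_force: 0.0
```

```bash
python3 - <<'E'
from h import *
im,c=snap("wrist","w5.png"); im2,_=snap("scene"); st()
cv2.imwrite("pics/z5.png",np.hstack([im[:,100:540],cv2.resize(im2[150:400,250:400],(240,400)),cv2.resize(im2[250:400,350:450],(120,400))][:2]))
E
```

```text
8.9 [ 6.424e+02 -1.000e-01  2.052e+02] [ 0.     0.708  0.706 -0.   ] [-0.4 -0.5 -0.1] 1.002 0.0
```

View pics/z5.png

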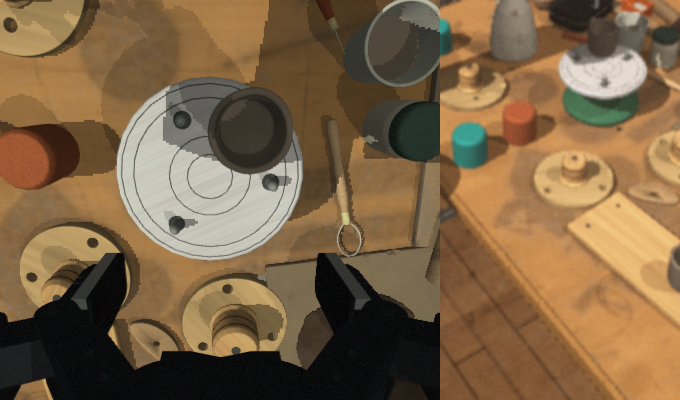

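Dark pot rim centre in the full wrist picture is about (351,130). The wheel pins are at (282,119), (277,224) and (371,182).

```bash
python3 - <<'E'
from h import *
np.set_printoptions(precision=1,suppress=True)
c=cam("wrist")
print("dark",onplane(c,(351.5,130),160),"head",onplane(c,(309.5,169),90))
g=cv2.cvtColor(cv2.imread("pics/w5.png"),cv2.COLOR_BGR2GRAY)
X=[onplane(c,p,106) for p in((282,119),(277,224),(371,182))]; print(X,np.mean(X,0))
E
```

```text
dark [664.4  53.8 160. ] head [634.   13.2  90. ]
[array([612.6,  58.1, 106. ]), array([604.8, -33.6, 106. ]), array([687.5,   5. , 106. ])] [634.9   9.8 106. ]
```

Emit:
servo_tool(
  deltas=[
    [[0.135,0.055,0],[0,0,0],1],
    [[0.135,0.055,0],[0,0,0],1],
    [[0,0,0],[0,0,0],1],
    [[0,0,0.15],[0,0,0],1],
    [[0,0,0.15],[0,0,0],1],
    [[0,0,0.135],[0,0,0],1],
    [[0,0,0],[0,0,0],1],
    [[0,0,0],[0,0,0],1],
  ],
)

```text
time_s: 9.75
eef_pos: [664.8, 54.2, 119.1]
ee_rot: [0.0, 0.707, 0.707, 0.0]
force: [0.9, -0.4, 0.2]
grip_width: 1.001
grip_force: 0.0
```

Emit:
servo_tool(
  deltas=[
    [[0,0,0],[0,0,0],0.3],
    [[0,0,0],[0,0,0],0.3],
    [[0,0,0],[0,0,0],0.3],
    [[0,0,0],[0,0,0],0.3],
    [[0,0,0],[0,0,0],0.3],
    [[0,0,0],[0,0,0],0.3],
  ],
)

```text
time_s: 10.35
eef_pos: [665.6, 55.1, 119.4]
ee_rot: [0.001, 0.707, 0.707, 0.001]
force: [3.4, -0.3, 5.8]
grip_width: 0.3
grip_force: 2.9
```

```bash
python3 - <<'E'
from h import *
im,c=snap("wrist","w6.png"); im2,_=snap("side"); st()
cv2.imwrite("pics/z6.png",np.hstack([im[:,130:510],cv2.resize(im2[130:230,290:395],(420,400),interpolation=cv2.INTER_CUBIC)]))
E
```

```text
10.4 [665.5  55.1 119.4] [0.001 0.707 0.707 0.001] [ 2.6 -0.3  5.9] 0.301 2.9
```

View pics/z6.png

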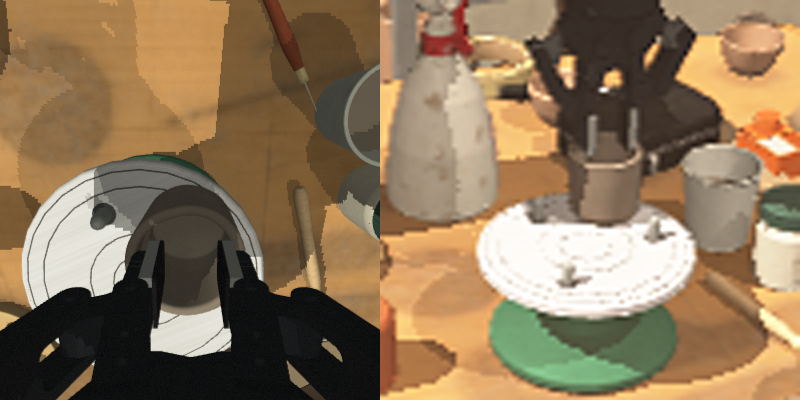

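```bash
python3 - <<'E'
from h import *
np.set_printoptions(precision=1,suppress=True)
c=cam("wrist"); p=telemetry.sense()["eef_pos"]
for d in (0,19,41): print("tcp+",d,proj(c,p+[0,0,d]))
for z in (145,160,175): print(z,onplane(c,(316,260),z))
print("rim pts @160", [proj(c,(664+dx,54+dy,160)) for dx,dy in((31,0),(-31,0),(0,31),(0,-31))])
E
python3 - <<'E'
import cv2
im=cv2.imread("pics/w6.png")[160:350,220:420]
cv2.imwrite("pics/z7.png",cv2.resize(cv2.convertScaleAbs(im,alpha=1.8,beta=20),(600,570),interpolation=cv2.INTER_CUBIC))
E
```

```text
tcp+ 0 [317.9 232.8]
tcp+ 19 [317.8 247.3]
tcp+ 41 [317.6 268.6]
145 [664.7  51.3 145. ]
160 [664.8  59.2 160. ]
175 [665.   67.1 175. ]
rim pts @160 [array([382.6, 270.2]), array([245.7, 270.5]), array([313.8, 205.3]), array([314.6, 327.9])]
```

View pics/z7.png

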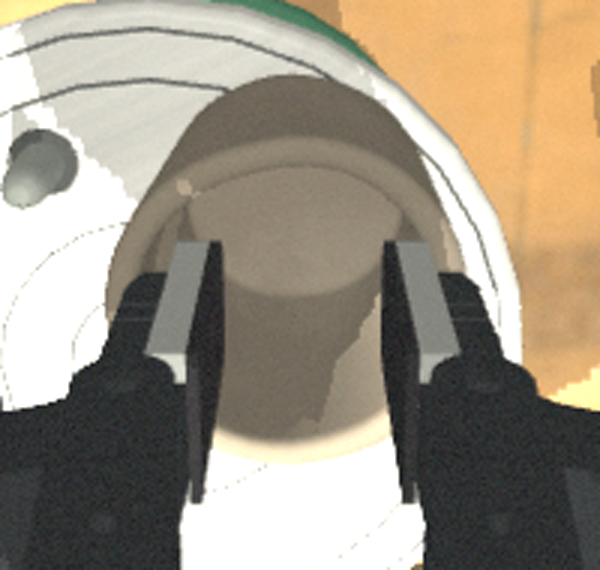

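The pads are over the inside of the rim. The rim's apparent size puts it at z≈148 rather than 160, so this is a 58 mm pot. I'll lift, reopen and look again.

Emit:
servo_tool(
  deltas=[
    [[0,0,-0.1],[0,0,0],0.3],
    [[0,0,-0.15],[0,0,0],0.3],
    [[0,0,-0.2],[0,0,0],0.3],
    [[-0.12,0,0],[0,0,0],1],
    [[-0.12,0,0],[0,0,0],1],
    [[0,0,0],[0,0,0],1],
    [[0,0,0],[0,0,0],1],
    [[0,0,0],[0,0,0],1],
  ],
)

```text
time_s: 11.25
eef_pos: [664.4, 8.1, 207.9]
ee_rot: [-0.0, 0.707, 0.707, -0.0]
force: [0.2, 0.6, -0.5]
grip_width: 1.0
grip_force: 0.0
```

```bash
python3 - <<'E'
from h import *
np.set_printoptions(precision=1,suppress=True)
im,c=snap("wrist","w8.png"); st(); a,ca=snap("scene","s8.png"); b,cb=snap("side","d8.png")
for z in (148,160): print(z,[proj(c,(664+dx,53+dy,z)) for dx,dy in((30,0),(-30,0),(0,30),(0,-30))])
cv2.imwrite("pics/z8.png",np.hstack([im[0:300,140:500],cv2.resize(a[130:230,310:410],(300,300)),]))
E
```

```text
11.3 [664.5   8.1 207.9] [-0.   0.7  0.7 -0. ] [-0.2 -0.5  0.3] 1.001 0.0
148 [array([360.1, 141.3]), array([275.7, 141.2]), array([317.8,  97. ]), array([318. , 182.2])]
160 [array([362.2, 143.4]), array([273.3, 143.3]), array([317.7,  96.8]), array([317.8, 186.4])]
```

View pics/z8.png

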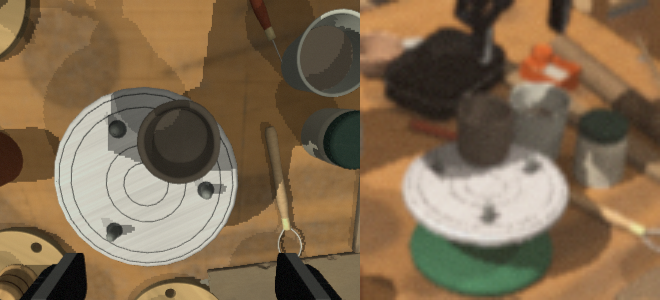

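The pot stands unmoved at (664,53) with its rim at z≈148. I'll retry deeper.

Emit:
servo_tool(
  deltas=[
    [[0.113,0,0],[0,0,0],1],
    [[0.112,0,0],[0,0,0],1],
    [[0,0,0],[0,0,0],1],
    [[0,0,0.17],[0,0,0],1],
    [[0,0,0.17],[0,0,0],1],
    [[0,0,0.17],[0,0,0],1],
    [[0,0,0],[0,0,0],1],
    [[0,0,0],[0,0,0],1],
  ],
)

```text
time_s: 12.2
eef_pos: [665.0, 51.8, 107.1]
ee_rot: [0.0, 0.707, 0.707, 0.0]
force: [0.6, -0.0, 1.3]
grip_width: 1.0
grip_force: 0.0
```

Emit:
servo_tool(
  deltas=[
    [[0,0,0],[0,0,0],0.5],
    [[0,0,0],[0,0,0],0.5],
    [[0,0,0],[0,0,0],0.5],
    [[0,0,0],[0,0,0],0.5],
    [[0,0,0],[0,0,0],0.5],
  ],
)

```text
time_s: 12.7
eef_pos: [665.4, 52.1, 108.5]
ee_rot: [0.001, 0.707, 0.707, 0.001]
force: [-2.4, -0.7, 5.9]
grip_width: 0.667
grip_force: 31.2
```

Emit:
servo_tool(
  deltas=[
    [[0,0,-0.1],[0,0,0],0.5],
    [[0,0,-0.2],[0,0,0],0.5],
    [[0,0,-0.18],[0,0,0],0.5],
    [[-0.184,-0.106,0],[0,0,0],0.5],
    [[-0.184,-0.106,0],[0,0,0],0.5],
    [[-0.184,-0.106,0],[0,0,0],0.5],
    [[-0.184,-0.106,0],[0,0,0],0.5],
    [[-0.184,-0.106,0],[0,0,0],0.5],
  ],
)

```text
time_s: 13.5
eef_pos: [557.7, -133.2, 203.1]
ee_rot: [0.001, 0.707, 0.707, 0.0]
force: [-0.1, -1.6, -1.1]
grip_width: 0.662
grip_force: 32.7
```

Emit:
servo_tool(
  deltas=[
    [[-0.184,-0.106,0],[0,0,0],0.5],
    [[-0.184,-0.106,0],[0,0,0],0.5],
    [[-0.184,-0.106,0],[0,0,0],0.5],
    [[-0.184,-0.106,0],[0,0,0],0.5],
    [[-0.184,-0.106,0],[0,0,0],0.5],
    [[0,0,0],[0,0,0],0.5],
    [[0,0,0],[0,0,0],0.5],
    [[0,0,0],[0,0,0],0.5],
  ],
)

```text
time_s: 14.3
eef_pos: [453.1, -315.1, 202.6]
ee_rot: [0.0, 0.707, 0.707, 0.0]
force: [1.1, 0.7, -1.3]
grip_width: 0.663
grip_force: 32.6
```

Emit:
servo_tool(
  deltas=[
    [[0,0,0.2],[0,0,0],0.5],
    [[0,0,0.2],[0,0,0],0.5],
    [[0,0,0.2],[0,0,0],0.5],
    [[0,0,0.17],[0,0,0],0.5],
    [[0,0,0.05],[0,0,0],0.5],
    [[0,0,0],[0,0,0],0.5],
    [[0,0,0],[0,0,0],0.5],
  ],
)

```text
time_s: 15.0
eef_pos: [453.7, -316.2, 39.9]
ee_rot: [0.001, 0.707, 0.707, -0.0]
force: [-0.1, -0.5, -1.2]
grip_width: 0.661
grip_force: 32.9
```

Emit:
servo_tool(
  deltas=[
    [[0,0,0.02],[0,0,0],0.5],
    [[0,0,0.01],[0,0,0],0.5],
    [[0,0,0],[0,0,0],0.5],
    [[0,0,0],[0,0,0],0.5],
  ],
)

```text
time_s: 15.4
eef_pos: [453.0, -316.2, 32.7]
ee_rot: [0.001, 0.707, 0.707, 0.0]
force: [0.7, 0.5, 2.4]
grip_width: 0.664
grip_force: 33.1
```

Emit:
servo_tool(
  deltas=[
    [[0,0,0.004],[0,0,0],0.5],
    [[0,0,0],[0,0,0],1],
    [[0,0,0],[0,0,0],1],
    [[0,0,0],[0,0,0],1],
    [[0,0,0],[0,0,0],1],
    [[0,0,-0.15],[0,0,0],1],
    [[0,0,-0.2],[0,0,0],1],
    [[0,0,-0.25],[0,0,0],1],
  ],
)

```text
time_s: 16.2
eef_pos: [451.9, -315.1, 151.5]
ee_rot: [-0.002, 0.707, 0.707, 0.0]
force: [0.4, 0.0, 0.6]
grip_width: 1.001
grip_force: 0.0
```

Emit:
servo_tool(
  deltas=[
    [[0,0,-0.25],[0,0,0],1],
    [[0.18,0.01,-0.1],[0,0,0],1],
    [[0.18,0.01,-0.1],[0,0,0],1],
    [[0.18,0.01,0],[0,0,0],1],
    [[0.18,0.01,0],[0,0,0],1],
    [[0,0,0],[0,0,0],1],
    [[0,0,0],[0,0,0],1],
    [[0,0,0],[0,0,0],1],
  ],
)

```text
time_s: 17.0
eef_pos: [460.6, -172.6, 241.1]
ee_rot: [-0.0, 0.707, 0.707, -0.0]
force: [0.1, 0.1, 0.1]
grip_width: 1.002
grip_force: 0.0
```

```bash
cat >> h.py <<'E'
def ringscore(g,c,ctr,r,z,th0=None):
    """darkness of 3 holes at angle offsets (deg) on circle r about ctr, plane z"""
    out=[]
    for th in range(120):
        v=[]
        for k in range(3):
            a=np.radians(th+120*k); u=proj(c,(ctr[0]+r*np.cos(a),ctr[1]+r*np.sin(a),z)); x,y=np.round(u).astype(int)
            if 3<=x<637 and 3<=y<397: v.append(g[y-2:y+3,x-2:x+3].mean())
        out.append(np.mean(v) if v else 255)
    return np.array(out)
E
python3 - <<'E'
from h import *
np.set_printoptions(precision=1,suppress=True)
im,c=snap("wrist","w9.png"); st()
b,_=snap("side","d9.png"); a,_=snap("scene","s9.png")
hsv=cv2.cvtColor(im,cv2.COLOR_BGR2HSV); g=cv2.cvtColor(im,cv2.COLOR_BGR2GRAY)
# dark small blobs = holes
loc=cv2.adaptiveThreshold(cv2.GaussianBlur(g,(3,3),0),255,cv2.ADAPTIVE_THRESH_MEAN_C,cv2.THRESH_BINARY_INV,41,25)
n,l,s,ct=cv2.connectedComponentsWithStats(loc)
for i in range(1,n):
    if 30<s[i,4]<600 and s[i,2]<40 and s[i,3]<40: print(s[i],ct[i],onplane(c,ct[i],12)[:2],onplane(c,ct[i],58)[:2])
E
```

```text
17.1 [ 460.5 -172.7  241.1] [-0.   0.7  0.7 -0. ] [ 0.8  0.4 -0.6] 0.997 0.0
[485   0  17  15  32] [491.4   6.8] [650.2  -1.5] [628.6 -12.8]
[503   0  12  11  47] [509.7   4.5] [669.9   0.8] [646.  -10.8]
[513   7  29  26 124] [523.4  18.9] [687.6 -13.4] [661.7 -23.4]
[239  14  15   6  52] [247.1  17.1] [380.7 -11.3] [390.1 -21.5]
[469  18  30  20 409] [481.5  26.8] [642.1 -21.2] [621.4 -30.3]
[167  22   6   9  32] [169.7  26.8] [293.5 -20.8] [312.9 -29.9]
[536  43  16   8  33] [541.9  47.5] [713.8 -42.5] [684.9 -49.1]
[444  74  12  11  91] [449.4  78.9] [612.5 -76. ] [595.2 -78.8]
[ 26  77  26  13 141] [38.  82.9] [131.2 -79.9] [169.2 -82.2]
[336  89  11  12 108] [341.   94.7] [486.4 -93.5] [483.6 -94.2]
[82 96  9 18 73] [ 85.2 106.9] [ 180.8 -107. ] [ 213.1 -106.2]
[577 106  23  10 122] [586.  111.5] [ 780.5 -112.9] [ 743.9 -111.4]
[268 130  11  12 105] [273.  135.6] [ 403.9 -141. ] [ 410.6 -136.3]
[313 136  10  10  78] [317.5 140.3] [ 458.4 -146.8] [ 458.8 -141.5]
[470 143  12  12 111] [475.4 149. ] [ 654.1 -157.7] [ 632.  -151.1]
[335 169  10  11  89] [339.6 173.8] [ 486.2 -188.9
[... 269 characters left out ...]
6.2] [ 393.7 -247.1]
[160 265  37  37 299] [177.1 283.1] [ 259.9 -346. ] [ 283.1 -317.7]
[266 274   7  13  54] [269.7 280.3] [ 390.6 -341.7] [ 398.8 -313.9]
[134 301  25  18 131] [144.4 308.7] [ 207.3 -388. ] [ 236.6 -354.9]
[305 317  38  24 570] [323.7 327.8] [ 466.4 -421. ] [ 465.9 -384.1]
[114 319  19   7  32] [122.1 321.4] [ 171.2 -409.7] [ 204.6 -374.1]
[607 335  33   9  68] [624.1 339.4] [ 914.8 -441.8] [ 862.8 -402.5]
[ 14 358  18  19  54] [ 22.6 366.8] [   3.4 -491.9] [  56.1 -446.8]
[501 374  39  26 321] [523.6 386.3] [ 780.8 -530.5] [ 744.2 -481. ]
[482 380  12  20 120] [487.8 389.4] [ 725.5 -536.5] [ 695.2 -486.3]
[111 386   8  13  44] [114.1 391.1] [ 135.4 -539.6] [ 172.9 -489.1]
```

Chuck_a has its holes at (341,95), (273,136) and (340,174), which puts its centre at (458.8,-141.3) and its angle at 60°. I'll grasp its stub.

Emit:
servo_tool(
  deltas=[
    [[0.157,-0.009,0.1],[0,0,0],1],
    [[0,0,0.22],[0,0,0],1],
    [[0,0,0.22],[0,0,0],1],
    [[0,0,0.22],[0,0,0],1],
    [[0,0,0.2],[0,0,0],1],
    [[0,0,0.12],[0,0,0],1],
    [[0,0,0],[0,0,0],1],
    [[0,0,0],[0,0,0],1],
  ],
  squeeze=50,
)

```text
time_s: 17.95
eef_pos: [459.2, -141.0, 26.0]
ee_rot: [0.0, 0.707, 0.707, 0.0]
force: [0.2, -0.2, 0.5]
grip_width: 1.003
grip_force: 0.0
```

Emit:
servo_tool(
  deltas=[
    [[0,0,0],[0,0,0],0.3],
    [[0,0,0],[0,0,0],0.3],
    [[0,0,0],[0,0,0],0.3],
    [[0,0,0],[0,0,0],0.3],
    [[0,0,0],[0,0,0],0.3],
    [[0,0,0],[0,0,0],0.3],
  ],
)

```text
time_s: 18.55
eef_pos: [458.1, -140.6, 26.9]
ee_rot: [-0.0, 0.707, 0.707, -0.001]
force: [-11.1, 0.5, 19.9]
grip_width: 0.408
grip_force: 55.7
```

Emit:
servo_tool(
  deltas=[
    [[0,0,-0.05],[0,0,0],0.3],
    [[0,0,-0.15],[0,0,0],0.3],
    [[0,0,-0.2],[0,0,0],0.3],
    [[0,0,-0.2],[0,0,0],0.3],
    [[0,0,-0.2],[0,0,0],0.3],
    [[0,0,-0.2],[0,0,0],0.3],
    [[0,0,-0.2],[0,0,0],0.3],
    [[0,0,-0.16],[0,0,0],0.3],
  ],
)

```text
time_s: 19.35
eef_pos: [458.7, -140.2, 300.0]
ee_rot: [0.001, 0.707, 0.707, 0.0]
force: [0.5, -0.2, -4.0]
grip_width: 0.406
grip_force: 53.2
```

Emit:
servo_tool(
  deltas=[
    [[0.04,0.18,0],[0,0,0],0.3],
    [[0.04,0.18,0],[0,0,0],0.3],
    [[0.04,0.18,0],[0,0,0],0.3],
    [[0.04,0.18,0],[0,0,0],0.3],
    [[0,0.16,0],[0,0,0],0.3],
    [[0,0,0],[0,0,0],0.3],
    [[0,0,0],[0,0,0],0.3],
    [[0,0,0],[0,0,0],0.3],
  ],
)

```text
time_s: 20.15
eef_pos: [634.2, -108.4, 297.9]
ee_rot: [0.0, 0.707, 0.707, 0.0]
force: [0.1, -0.5, -1.5]
grip_width: 0.403
grip_force: 53.8
```

```bash
cat >> h.py <<'E'
def pins(im,c,z=107,box=None,off=25):
    g=cv2.GaussianBlur(cv2.cvtColor(im,cv2.COLOR_BGR2GRAY),(3,3),0)
    loc=cv2.adaptiveThreshold(g,255,cv2.ADAPTIVE_THRESH_MEAN_C,cv2.THRESH_BINARY_INV,41,off)
    n,l,s,ct=cv2.connectedComponentsWithStats(loc)
    for i in range(1,n):
        X=onplane(c,ct[i],z)
        if s[i,4]>15 and np.hypot(X[0]-635,X[1]-10)<85: print(s[i],ct[i],X)
E
python3 - <<'E'
from h import *
np.set_printoptions(precision=1,suppress=True)
im,c=snap("wrist","w10.png"); st()
pins(im,c)
print([proj(c,p) for p in((612,58,110),(605,-34,110),(687,5,110))])
a,ca=snap("scene","s10.png"); b,cb=snap("side","d10.png")
for m,cc,n in((a,ca,"scene"),(b,cb,"side")):
  print(n); pins(m,cc)
  print([proj(cc,p) for p in((612,58,110),(605,-34,110),(687,5,110))])
z=lambda i,u,v,w:cv2.resize(i[v-w:v+w,u-w:u+w],(390,390),interpolation=cv2.INTER_CUBIC)
cv2.imwrite("pics/z10.png",cv2.resize(im,(800,500)))
E
```

```text
20.2 [ 634.1 -108.5  298.1] [0.  0.7 0.7 0. ] [-0.1  0.5 -1.2] 0.401 53.8
[242   0  16  16 134] [248.6   6. ] [564.2  54.2 107. ]
[289   0  15  16 201] [296.3   7.1] [611.7  53.3 107. ]
[ 277   21   90   69 1084] [305.7  61.2] [620.4   3.4 107. ]
[324  22  16   8  19] [331.9  24.8] [647.3  37.4 107. ]
[257  24   6  17  20] [259.3  31.7] [573.7  31.1 107. ]
[362  56  15  16 185] [369.1  63.4] [686.4   1.2 107. ]
[ 273   75  127   67 2176] [333.2 113.8] [649.6 -49.7 107. ]
[array([296.3,   0.8]), array([291.6,  98.7]), array([370.3,  59.1])]
scene
[338 190  13   6  55] [343.3 192.8] [595.3  -2.  107. ]
[array([335.9, 180.6]), array([352.4, 196.3]), array([365.5, 181. ])]
side
[ 283  158   88   45 1027] [328.  178.4] [610.1  70.1 107. ]
[328 188  11   7  45] [332.7 191.2] [598.9  -6.6 107. ]
[array([329.8, 179.3]), array([337.7, 194.8]), array([358.1, 184. ])]
```

```bash
python3 - <<'E'
import cv2,numpy as np
t=lambda f,u,v:cv2.resize(cv2.copyMakeBorder(cv2.imread("pics/"+f),20,20,20,20,cv2.BORDER_CONSTANT)[v:v+40,u:u+40],(260,260),interpolation=cv2.INTER_CUBIC)
A=np.hstack([t("w8.png",257,129),t("w8.png",254,231),t("w8.png",346,190)])
B=np.hstack([t("w10.png",296,7),t("w10.png",292,100),t("w10.png",369,63)])
cv2.imwrite("pics/z11.png",np.vstack([A,B]))
E
```

```text
(no output)
```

View pics/z11.png

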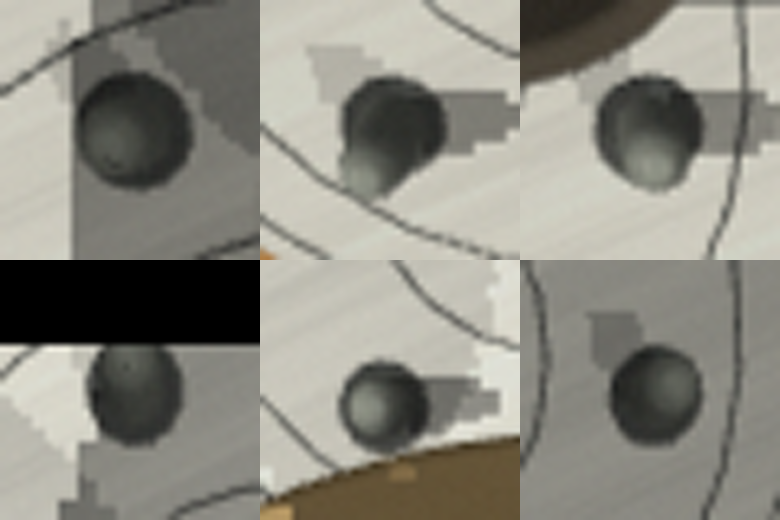

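The pins show a dark round base with a lit tip. I'll use the base discs at z=90 in two views.

```bash
python3 - <<'E'
from h import *
np.set_printoptions(precision=1,suppress=True)
s=dict(telemetry.sense())
def pose(p,q=(0,.7071,.7071,0)):
    t=dict(s); t["eef_pos"]=np.array(p); t["ee_rot"]=np.array(q); return cam("wrist",t)
c8=pose((664.5,8.1,207.9)); c10=pose((634.1,-108.5,298.1))
def fit(P):
    P=np.array(P)[:,:2]; m=P.mean(0); d=P-m; print(P.tolist() and P.round(1), m, np.hypot(*d.T), (np.degrees(np.arctan2(d[:,1],d[:,0]))+60)%120-60)
fit([onplane(c8,p,90) for p in((258.4,127.3),(254.7,229.8),(345.8,188.5))])
fit([onplane(c10,p,90) for p in((296.4,8.3),(290.7,101.9),(368.6,64.1))])
print("tips w8",[onplane(c8,p,108) for p in((249.3,238),(346.7,195))])
st()
E
```

```text
[[611.5  58.2]
 [602.5 -38.7]
 [689.5   2.5]] [634.5   7.3] [55.8 56.1 55.2] [-5.7 -4.8 -5. ]
[[610.5  56.3]
 [602.  -37.4]
 [688.2   2.2]] [633.6   7. ] [54.4 54.5 54.8] [-4.9 -5.4 -5.1]
tips w8 [array([601.1, -39.3, 108. ]), array([688.9,   1.5, 108. ])]
20.3 [ 634.2 -108.5  298.2] [0.  0.7 0.7 0. ] [-0.2 -0.1 -2.1] 0.408 53.8
```

Emit:
servo_tool(
  deltas=[
    [[0.193,0,0],[0,0,0],0.3],
    [[0.193,0,0],[0,0,0],0.3],
    [[0.193,-0.003,0],[0,0,0],0.3],
    [[0,0,0],[0,0,-0.087],0.3],
    [[0,0,0],[0,0,-0.087],0.3],
    [[0,0,0],[0,0,-0.087],0.3],
    [[0,0,0],[0,0,-0.087],0.3],
    [[0,0,0],[0,0,-0.087],0.3],
  ],
)

```text
time_s: 21.1
eef_pos: [633.8, 7.2, 297.9]
ee_rot: [0.0, 0.427, 0.904, 0.0]
force: [-0.8, -0.1, -1.7]
grip_width: 0.406
grip_force: 54.0
```

Emit:
servo_tool(
  deltas=[
    [[0,0,0.15],[0,0,-0.087],0.3],
    [[0,0,0.2],[0,0,-0.088],0.3],
    [[0,0,0.2],[0,0,0],0.3],
    [[0,0,0.18],[0,0,0],0.3],
    [[0,0,0],[0,0,0],0.3],
    [[0,0,0],[0,0,0],0.3],
    [[0,0,0],[0,0,0],0.3],
  ],
)

```text
time_s: 21.8
eef_pos: [635.3, 7.1, 154.3]
ee_rot: [0.002, 0.302, 0.953, 0.0]
force: [-0.6, 0.0, -2.2]
grip_width: 0.402
grip_force: 54.0
```

```bash
python3 - <<'E'
from h import *
np.set_printoptions(precision=2,suppress=True)
s=telemetry.sense(); st(); w,x,y,z=s["ee_rot"]; R=Ro.from_quat([x,y,z,w]).as_matrix(); print(R, np.degrees(np.arctan2(R[1,1],R[0,1])))
th=np.arctan2(R[1,1],R[0,1]); off=np.array([[np.cos(th),-np.sin(th)],[np.sin(th),np.cos(th)]])@[0,-.7]
e=np.array([634.2,7.1])-(s["eef_pos"][:2]+off); print("err world",e,"tool",R[:2,:2].T@e/200)
E
```

```text
21.8 [635.3   7.1 154.3] [0.   0.3  0.95 0.  ] [-0.6  0.  -2.2] 0.402 54.0
[[-0.82  0.58  0.  ]
 [ 0.58  0.82 -0.  ]
 [-0.    0.   -1.  ]] 54.89208280542592
err world [-1.7  0.4] tool [ 0.01 -0.  ]
```

Emit:
servo_tool(
  deltas=[
    [[0.008,-0.003,0.04],[0,0,0],0.3],
    [[0,0,0.02],[0,0,0],0.3],
    [[0,0,0],[0,0,0],0.3],
    [[0,0,0],[0,0,0],0.3],
    [[0,0,0],[0,0,0],0.3],
  ],
)

```text
time_s: 22.3
eef_pos: [632.7, 7.8, 139.5]
ee_rot: [0.0, 0.302, 0.953, 0.0]
force: [0.1, 0.0, -2.7]
grip_width: 0.401
grip_force: 54.0
```

Emit:
servo_tool(
  deltas=[
    [[0,0,0.02],[0,0,0],0.3],
    [[0,0,0.02],[0,0,0],0.3],
    [[0,0,0.01],[0,0,0],0.3],
    [[0,0,0],[0,0,0],0.3],
    [[0,0,0],[0,0,0],0.3],
  ],
)

```text
time_s: 22.8
eef_pos: [632.6, 7.8, 129.3]
ee_rot: [-0.0, 0.302, 0.953, -0.0]
force: [-0.1, -0.2, -2.9]
grip_width: 0.403
grip_force: 54.0
```

The underside is below the pin tips with no force, so the holes have found the pins. I'll continue down.

Emit:
servo_tool(
  deltas=[
    [[0,0,0.02],[0,0,0],0.3],
    [[0,0,0.02],[0,0,0],0.3],
    [[0,0,0.01],[0,0,0],0.3],
    [[0,0,0],[0,0,0],0.3],
    [[0,0,0],[0,0,0],0.3],
  ],
)

```text
time_s: 23.3
eef_pos: [632.6, 7.8, 119.3]
ee_rot: [0.0, 0.302, 0.953, 0.0]
force: [-0.8, -0.8, -1.5]
grip_width: 0.405
grip_force: 54.0
```

Emit:
servo_tool(
  deltas=[
    [[0,0,0.007],[0,0,0],0.3],
    [[0,0,0.007],[0,0,0],0.3],
    [[0,0,0],[0,0,0],0.3],
    [[0,0,0],[0,0,0],0.3],
  ],
)

```text
time_s: 23.7
eef_pos: [632.7, 7.9, 117.1]
ee_rot: [0.0, 0.301, 0.953, 0.0]
force: [-0.5, 1.3, 3.1]
grip_width: 0.403
grip_force: 56.1
```

Emit:
servo_tool(
  deltas=[
    [[0,0,0],[0,0,0],1],
    [[0,0,0],[0,0,0],1],
    [[0,0,0],[0,0,0],1],
    [[0,0,0],[0,0,0],1],
    [[0,0,-0.1],[0,0,0],1],
    [[0,0,-0.2],[0,0,0],1],
    [[0,0,-0.2],[0,0,0],1],
    [[0,0,-0.1],[0,0,0.087],1],
  ],
)

```text
time_s: 24.5
eef_pos: [633.3, 7.7, 240.4]
ee_rot: [0.003, 0.367, 0.93, 0.001]
force: [-0.6, 0.5, 0.4]
grip_width: 1.003
grip_force: 0.0
```

Emit:
servo_tool(
  deltas=[
    [[0,0,-0.05],[0,0,0.087],1],
    [[0,0,0],[0,0,0.087],1],
    [[0,0,0],[0,0,0.087],1],
    [[0,0,0],[0,0,0.087],1],
    [[0,0,0],[0,0,0.087],1],
    [[0,0,0],[0,0,0.088],1],
    [[0,-0.2,0],[0,0,0],1],
    [[0,-0.2,0],[0,0,0],1],
  ],
)

```text
time_s: 25.3
eef_pos: [551.5, 7.8, 245.4]
ee_rot: [-0.001, 0.707, 0.707, -0.0]
force: [0.0, -0.7, 1.8]
grip_width: 1.001
grip_force: 0.0
```

Emit:
servo_tool(
  deltas=[
    [[-0.05,-0.2,0],[0,0,0],1],
    [[-0.05,-0.2,0],[0,0,0],1],
    [[0,-0.1,0],[0,0,0],1],
    [[0,0,0],[0,0,0],1],
    [[0,0,0],[0,0,0],1],
    [[0,0,0],[0,0,0],1],
  ],
)

```text
time_s: 25.9
eef_pos: [453.3, -12.2, 246.4]
ee_rot: [0.0, 0.707, 0.707, 0.0]
force: [0.5, 0.1, -0.4]
grip_width: 1.0
grip_force: 0.0
```

```bash
python3 - <<'E'
from h import *
np.set_printoptions(precision=1,suppress=True)
im,c=snap("wrist","w12.png"); st()
hsv=cv2.cvtColor(im,cv2.COLOR_BGR2HSV)
for nm,(lo,hi) in dict(red=((0,130,60),(14,255,255)),turq=((75,100,60),(105,255,255))).items():
    n,l,s,ct=cv2.connectedComponentsWithStats(cv2.inRange(hsv,lo,hi))
    for i in range(1,n):
        if s[i,4]>800: print(nm,s[i],ct[i],onplane(c,ct[i],31))
print([proj(c,(450,17,z)) for z in (0,62)],[proj(c,(450+dx,17+dy,62)) for dx,dy in((32,0),(-32,0),(0,32),(0,-32))])
# chuck on wheel: holes/pins and stub, plate height 102
print("plate centre",proj(c,(634,7,102)), "stub top",proj(c,(634,7,148)))
pins(im,c,102)
a,ca=snap("scene","s12.png"); b,cb=snap("side","d12.png")
for m,cc in((a,ca),(b,cb)):
    h=cv2.cvtColor(m,cv2.COLOR_BGR2HSV); n,l,s,ct=cv2.connectedComponentsWithStats(cv2.inRange(h,(0,150,80),(10,255,255)))
    for i in range(1,n):
        if 150<s[i,4]<2000 and ct[i][0]<400 : print(s[i],ct[i],onplane(cc,ct[i],31))
E
```

```text
25.9 [453.2 -12.2 246.3] [-0.   0.7  0.7 -0. ] [-0.  -0.3  0.3] 0.998 0.0
red [ 287  111   57   59 2564] [315.  140.5] [448.2  14.9  31. ]
turq [ 190  113   57   56 2452] [217.6 141. ] [332.5  14.4  31. ]
[array([316.7, 136. ]), array([316.1, 141.9])] [array([345.4, 141.9]), array([286.9, 141.9]), array([316. , 111.7]), array([316.2, 170.6])]
plate centre [502.5 157.1] stub top [531.9 166.2]
[429  89  53 115 947] [445.6 152.5] [577.5  11.5 102. ]
[481  97  23  26 273] [490.2 109. ] [614.9  52.7 102. ]
[505 136  30   9 114] [518.8 139.6] [647.   24.1 102. ]
[483 145  59  44 872] [502.8 167.9] [636.   -3.9 102. ]
[469 147  14  26 143] [476.8 154.7] [608.3   9.4 102. ]
[555 156  12  14 126] [559.7 162.3] [691.3   1.8 102. ]
[528 160  13  14 138] [533.9 166.7] [666.7  -2.6 102. ]
[560 171  11  13  39] [565.2 177.9] [700.3 -14.1 102. ]
[570 179   4  13  20] [571.6 184.5] [708.3 -20.8 102. ]
[458 194  17  15 164] [465.2 200.7] [603.  -37.9 102. ]
[520 206  45  24 241] [542.9 215.9] [685.9 -54.5 102. ]
[290 214  20  27 478] [299.3 226.7] [447.9  15.4  31. ]
[274 207  20  23 317] [284.1 219.7] [444.   -2.8  31. ]
```

The beaker is at (449.5,17.3), seen in the wrist image at (315,141), and turquoise look-alike at (218,141) is to be avoided. The chuck sits on the wheel as expected, with its stub hole at (534,167).

Emit:
servo_tool(
  deltas=[
    [[0.147,-0.018,0.1],[0,0,0],1],
    [[0,0,0.22],[0,0,0],1],
    [[0,0,0.22],[0,0,0],1],
    [[0,0,0.22],[0,0,0],1],
    [[0,0,0.2],[0,0,0],1],
    [[0,0,0.15],[0,0,0],1],
    [[0,0,0],[0,0,0],1],
    [[0,0,0],[0,0,0],1],
  ],
  squeeze=35,
)

```text
time_s: 26.85
eef_pos: [449.5, 17.2, 25.1]
ee_rot: [-0.0, 0.707, 0.707, -0.0]
force: [0.3, 0.2, 1.2]
grip_width: 1.001
grip_force: 0.0
```

Emit:
servo_tool(
  deltas=[
    [[0,0,0],[0,0,0],0.5],
    [[0,0,0],[0,0,0],0.5],
    [[0,0,0],[0,0,0],0.5],
    [[0,0,0],[0,0,0],0.5],
    [[0,0,0],[0,0,0],0.5],
  ],
)

```text
time_s: 27.35
eef_pos: [449.9, 17.0, 26.3]
ee_rot: [0.001, 0.707, 0.707, 0.001]
force: [-2.3, 0.4, 11.6]
grip_width: 0.68
grip_force: 35.0
```

Emit:
servo_tool(
  deltas=[
    [[0,0,-0.05],[0,0,0],0.5],
    [[0,0,-0.15],[0,0,0],0.5],
    [[0,0,-0.2],[0,0,0],0.5],
    [[0,0,-0.2],[0,0,0],0.5],
    [[0,0,-0.2],[0,0,0],0.5],
    [[0,0,-0.1],[0,0,0],0.5],
    [[0,0,-0.1],[0,0,0],0.5],
    [[0,0,0],[0,0,0],0.5],
  ],
)

```text
time_s: 28.15
eef_pos: [449.8, 17.1, 227.5]
ee_rot: [0.002, 0.707, 0.707, 0.002]
force: [-0.5, -0.1, -1.2]
grip_width: 0.674
grip_force: 38.3
```

Emit:
servo_tool(
  deltas=[
    [[0,0.2,0],[0,0,0],0.5],
    [[0,0.2,0],[0,0,0],0.5],
    [[0,0.2,0],[0,0,0],0.5],
    [[-0.024,0.2,0],[0,0,0],0.5],
    [[-0.024,0.122,0],[0,0,0],0.5],
    [[0,0,0],[0,0,0],0.5],
    [[0,0,0],[0,0,0],0.5],
    [[0,0,0],[0,0,0],0.5],
  ],
)

```text
time_s: 28.95
eef_pos: [632.5, 7.9, 224.4]
ee_rot: [-0.0, 0.707, 0.707, -0.0]
force: [0.5, 0.7, -1.7]
grip_width: 0.681
grip_force: 38.5
```

```bash
python3 - <<'E'
from h import *
np.set_printoptions(precision=1,suppress=True)
im,c=snap("wrist","w13.png"); st(); s=telemetry.sense()
a,ca=snap("scene","s13.png"); b,cb=snap("side","d13.png")
p=s["eef_pos"]; bot=p-[0,0,26]
for m,cc in((a,ca),(b,cb),(im,c)):
    h=cv2.cvtColor(m,cv2.COLOR_BGR2HSV); n,l,S,ct=cv2.connectedComponentsWithStats(cv2.inRange(h,(0,130,60),(14,255,255)))
    print("expect centre",proj(cc,bot+[0,0,31]))
    for i in range(1,n):
        if 100<S[i,4]<20000 and np.hypot(*(ct[i]-proj(cc,bot+[0,0,31])))<60: print(S[i],ct[i])
# stub: pale wood below the beaker
for m,cc in((a,ca),(b,cb)): print("stub top/plate",proj(cc,(634.2,7.1,148)),proj(cc,(634.2,7.1,102)))
E
```

```text
29.0 [632.6   7.9 224.7] [-0.   0.7  0.7 -0. ] [ 0.1 -0.5 -0.2] 0.673 38.5
expect centre [353.4 153. ]
[ 305  132   85   58 1247] [348.  160.4]
expect centre [342.8 151.7]
[300 119  17  25 145] [308.8 132.4]
[ 271  138   85   71 1309] [319.2 170.9]
[377 158  24  17 183] [389.1 166.1]
[346 171  20  15 121] [359.4 177.3]
expect centre [318.  236.5]
[  258   171   126   146 14160] [320.3 246.2]
stub top/plate [352.4 176.1] [351.5 188.4]
stub top/plate [342.4 175.7] [341.9 188.5]
```

Emit:
servo_tool(
  deltas=[
    [[0,0.007,0.15],[0,0,0],0.5],
    [[0,0,0.08],[0,0,0],0.5],
    [[0,0,0.07],[0,0,0],0.5],
    [[0,0,0.05],[0,0,0],0.5],
    [[0,0,0],[0,0,0],0.5],
    [[0,0,0],[0,0,0],0.5],
  ],
)

```text
time_s: 29.7
eef_pos: [634.9, 7.6, 155.3]
ee_rot: [0.0, 0.707, 0.707, 0.0]
force: [0.3, -1.4, -1.0]
grip_width: 0.673
grip_force: 38.5
```

Emit:
servo_tool(
  deltas=[
    [[0,0,0.05],[0,0,0],0.5],
    [[0,0,0.04],[0,0,0],0.5],
    [[0,0,0.02],[0,0,0],0.5],
    [[0,0,0],[0,0,0],0.5],
    [[0,0,0],[0,0,0],0.5],
  ],
)

```text
time_s: 30.2
eef_pos: [634.8, 7.6, 132.6]
ee_rot: [0.0, 0.707, 0.707, 0.0]
force: [0.0, -0.2, -1.7]
grip_width: 0.678
grip_force: 38.5
```

Beaker is over the stub without contact force.

Emit:
servo_tool(
  deltas=[
    [[0,0,0.012],[0,0,0],0.5],
    [[0,0,0.008],[0,0,0],0.5],
    [[0,0,0.005],[0,0,0],0.5],
    [[0,0,0],[0,0,0],0.5],
    [[0,0,0],[0,0,0],0.5],
  ],
)

```text
time_s: 30.7
eef_pos: [634.9, 7.6, 128.5]
ee_rot: [0.0, 0.707, 0.707, 0.0]
force: [-2.5, 0.8, 5.5]
grip_width: 0.676
grip_force: 39.1
```

Emit:
servo_tool(
  deltas=[
    [[0,0,0],[0,0,0],1],
    [[0,0,0],[0,0,0],1],
    [[0,0,0],[0,0,0],1],
    [[0,0,0],[0,0,0],1],
    [[0,0,-0.1],[0,0,0],1],
    [[0,0,-0.2],[0,0,0],1],
    [[0,0,-0.2],[0,0,0],1],
    [[0,0,-0.2],[0,0,0],1],
  ],
)

```text
time_s: 31.5
eef_pos: [634.5, 7.7, 269.1]
ee_rot: [0.0, 0.707, 0.707, 0.0]
force: [0.6, -0.0, 0.2]
grip_width: 1.0
grip_force: 0.0
```

```bash
python3 - <<'E'
from h import *
np.set_printoptions(precision=1,suppress=True)
st(); im,c=snap("wrist","w14.png"); a,ca=snap("scene","s14.png"); b,cb=snap("side","d14.png")
for f,cc in(("s14",ca),("d14",cb),("s12",ca),("d12",cb)):
    m=cv2.imread(f"pics/{f}.png"); h=cv2.cvtColor(m,cv2.COLOR_BGR2HSV)
    k=cv2.inRange(h,(0,0,70),(30,70,255))
    u,v=proj(cc,(580,233,40)).round().astype(int); print(f,"guess",u,v)
    for r in range(v-30,v+24,4):
        row=k[r]; L=u
        while L>0 and row[L-1:L+1].any(): L-=1
        R=u
        while R<639 and row[R:R+2].any(): R+=1
        print(r,L,R,(L+R)/2, end=" | ")
    print()
    k2=cv2.inRange(h,(172,120,60),(180,255,255))|cv2.inRange(h,(0,150,60),(6,255,255)); n,l,S,ct=cv2.connectedComponentsWithStats(k2)
    print([ (S[i],ct[i]) for i in range(1,n) if S[i,4]>15 and abs(ct[i][0]-u)<40 and 40<v-ct[i][1]+60<140])
# beaker on the wheel
for m,cc in((a,ca),(b,cb),(im,c)):
    h=cv2.cvtColor(m,cv2.COLOR_BGR2HSV); e=proj(cc,(634.2,7.1,133)); n,l,S,ct=cv2.connectedComponentsWithStats(cv2.inRange(h,(0,130,60),(14,255,255)))
    print("beaker expect",e,"bottom/top",proj(cc,(634.2,7.1,102)),proj(cc,(634.2,7.1,164)),[(S[i],ct[i]) for i in range(1,n) if S[i,4]>150 and np.hypot(*(ct[i]-e))<25])
E
```

```text
31.5 [634.5   7.7 269.1] [0.  0.7 0.7 0. ] [ 0.6 -0.   0.2] 1.0 0.0
s14 guess 297 175
145 297 297 297.0 | 149 287 304 295.5 | 153 285 306 295.5 | 157 297 307 302.0 | 161 283 308 295.5 | 165 282 309 295.5 | 169 282 310 296.0 | 173 281 310 295.5 | 177 281 310 295.5 | 181 281 310 295.5 | 185 285 306 295.5 | 189 297 297 297.0 | 193 297 297 297.0 | 197 297 297 297.0 | 
[(array([294, 118,   8,   9,  33], dtype=int32), array([298.4, 121.5])), (array([291, 141,   9,   5,  25], dtype=int32), array([294.4, 142.8]))]
d14 guess 305 173
143 305 305 305.0 | 147 292 313 302.5 | 151 295 315 305.0 | 155 304 316 310.0 | 159 293 318 305.5 | 163 292 314 303.0 | 167 292 319 305.5 | 171 291 319 305.0 | 175 292 315 303.5 | 179 292 319 305.5 | 183 301 314 307.5 | 187 305 305 305.0 | 191 305 305 305.0 | 195 305 305 305.0 | 
[(array([301, 119,  16,  25, 123], dtype=int32), array([309. , 132.1]))]
s12 guess 297 175
145 297 297 297.0 | 149 295 304 299.5 | 153 293 306 299.5 | 157 297 307 302.0 | 161 291 308 299.5 | 165 282 309 295.5 | 169 282 310 296.0 | 173 281 310 295.5 | 177 281 310 295.5 | 181 281 310 295.5 
[... 187 characters left out ...]
 293 318 305.5 | 163 292 314 303.0 | 167 292 319 305.5 | 171 291 319 305.0 | 175 291 315 303.0 | 179 292 319 305.5 | 183 301 314 307.5 | 187 305 305 305.0 | 191 305 305 305.0 | 195 305 305 305.0 | 
[(array([304, 119,  13,  25,  78], dtype=int32), array([310.4, 133. ]))]
beaker expect [352.1 180.2] bottom/top [351.5 188.4] [352.7 171.7] [(array([301, 158,  63,  37, 987], dtype=int32), array([340.7, 176.9]))]
beaker expect [342.3 179.9] bottom/top [341.9 188.5] [342.6 171.2] [(array([ 265,  157,  101,   48, 1175], dtype=int32), array([322.9, 179.2]))]
beaker expect [318.6 178.7] bottom/top [318.8 171.9] [318.4 186.8] [(array([ 287,  151,   69,   68, 3625], dtype=int32), array([320.8, 184.3]))]
```

```bash
python3 - <<'E'
from h import *
from scipy.optimize import least_squares
np.set_printoptions(precision=1,suppress=True)
ca,cb=cam("scene"),cam("side"); t=np.linspace(0,2*np.pi,120)
def low(cc,x,y): return max(proj(cc,(x+50*np.cos(k),y+50*np.sin(k),0))[1] for k in t)
def res(p): x,y=p; return [proj(ca,(x,y,50))[0]-295.8,proj(cb,(x,y,50))[0]-305.3,low(ca,x,y)-187.5,low(cb,x,y)-185.5]
r=least_squares(res,[580,233],diff_step=1e-3); print(r.x,r.fun)
x,y=r.x
# red head: direction: reds pixels at z~135-215
print("axis top scene",proj(ca,(x,y,200)),proj(ca,(x,y,145)),"side",proj(cb,(x,y,200)),proj(cb,(x,y,145)))
for d in(0,90,180,270): print(d,"nozzle",proj(ca,(x+60*np.cos(np.radians(d)),y+60*np.sin(np.radians(d)),200)),proj(cb,(x+60*np.cos(np.radians(d)),y+60*np.sin(np.radians(d)),200)))
E
```

```text
[594.  263.9] [-0.6  0.7  0.4 -0.1]
axis top scene [294.5 128.8] [294.8 143.5] side [305.5 128. ] [305.7 142.5]
0 nozzle [309.9 123.8] [322.2 125.8]
90 nozzle [284.7 121.3] [300.6 121.2]
180 nozzle [278.6 134. ] [288.5 130.2]
270 nozzle [304.8 136.8] [310.7 135.2]
```

Emit:
servo_tool(
  deltas=[
    [[0,0,-0.2],[0,0,0],1],
    [[0,0,-0.1],[0,0,0],1],
    [[0.18,-0.04,0],[0,0,0],1],
    [[0.18,-0.04,0],[0,0,0],1],
    [[0.18,-0.04,0],[0,0,0],1],
    [[0.18,-0.04,0],[0,0,0],1],
    [[0.18,-0.04,0],[0,0,0],1],
    [[0,0,0],[0,0,0],1],
  ],
)

```text
time_s: 32.45
eef_pos: [593.4, 191.5, 326.2]
ee_rot: [-0.001, 0.705, 0.709, -0.001]
force: [-0.4, 0.1, -0.8]
grip_width: 0.998
grip_force: 0.0
```

Emit:
servo_tool(
  deltas=[
    [[0,0,0],[0,0,0],1],
    [[0,0,0],[0,0,0],1],
  ],
)

```text
time_s: 32.65
eef_pos: [595.0, 186.7, 326.6]
ee_rot: [-0.0, 0.707, 0.707, -0.001]
force: [-1.3, 0.6, -0.4]
grip_width: 1.0
grip_force: 0.0
```

```bash
python3 - <<'E'
from h import *
np.set_printoptions(precision=1,suppress=True)
st(); im,c=snap("wrist","w15.png")
h=cv2.cvtColor(im,cv2.COLOR_BGR2HSV)
red=cv2.inRange(h,(170,110,50),(180,255,255))|cv2.inRange(h,(0,150,50),(6,255,255))
wh=cv2.inRange(h,(0,0,70),(40,75,255))
for nm,k,z in(("red",red,200),("white",wh,90)):
    n,l,S,ct=cv2.connectedComponentsWithStats(cv2.morphologyEx(k,cv2.MORPH_OPEN,np.ones((3,3))))
    for i in range(1,n):
        if S[i,4]>150: print(nm,S[i],ct[i],onplane(c,ct[i],z))
print("expect axis",[proj(c,(594,264,z)) for z in(0,100,200)], "circle100",[proj(c,(594+dx,264+dy,100)) for dx,dy in((50,0),(-50,0),(0,50),(0,-50))])
k=cv2.cvtColor(im,cv2.COLOR_BGR2HSV)
u,v=proj(c,(594,264,95)).round().astype(int)
for dv in range(-60,80,15): print(v+dv,[tuple(int(q) for q in k[v+dv,x]) for x in range(u-70,u+71,14)]) if 0<=v+dv<400 else 0
E
```

```text
32.6 [595.  186.7 326.6] [-0.   0.7  0.7 -0. ] [-1.3  0.6 -0.4] 1.0 0.0
red [ 318   44   62   58 1374] [347.5  72.4] [619.7 282.4 200. ]
white [461   0  33  14 305] [479.    5.1] [773.6 361.1  90. ]
white [ 279   62   75   77 3724] [313.2 102.9] [587.3 256.5  90. ]
white [630  93  10  30 156] [635.7 108.8] [980. 249.  90.]
white [616 126  24  58 899] [630.3 158.2] [990.1 188.5  90. ]
white [524 131  22  17 305] [534.7 138.7] [863.9 213.1  90. ]
white [    0   165    86   173 11427] [ 34.5 256.3] [196.1  51.1  90. ]
white [ 434  181   62   77 2750] [465.6 211.5] [789.9 116.9  90. ]
white [ 288  228  119  105 2506] [346.  263.8] [631.9  39.1  90. ]
expect axis [array([319. ,  97.1]), array([318.6,  96.3]), array([317.8,  94.9])] circle100 [array([361.1,  96.2]), array([276.1,  96.3]), array([318.5,  50. ]), array([318.7, 139.2])]
36 [(17, 147, 118), (16, 144, 92), (17, 142, 106), (16, 146, 169), (16, 141, 193), (16, 142, 197), (17, 139, 187), (16, 126, 99), (16, 137, 108), (17, 142, 117), (17, 149, 115)]
51 [(16, 142, 120), (16, 145, 81), (16, 142, 72), (17, 138, 87), (17, 147, 92), (1
[... 804 characters left out ...]
00), (16, 144, 117), (17, 140, 195), (23, 45, 97), (26, 39, 105), (23, 38, 114), (25, 37, 118), (16, 144, 119), (15, 146, 115), (17, 148, 119), (16, 146, 119)]
141 [(19, 113, 122), (20, 118, 69), (16, 138, 201), (16, 143, 196), (16, 148, 195), (16, 143, 193), (16, 143, 196), (16, 143, 136), (16, 145, 121), (16, 148, 122), (16, 145, 121)]
156 [(19, 115, 126), (19, 115, 191), (16, 138, 179), (16, 122, 167), (16, 143, 184), (16, 139, 191), (16, 141, 194), (16, 143, 195), (15, 143, 123), (16, 151, 118), (16, 146, 117)]
171 [(19, 113, 218), (16, 135, 98), (16, 129, 150), (16, 126, 150), (16, 125, 157), (16, 141, 176), (16, 144, 193), (16, 145, 194), (16, 145, 121), (16, 146, 119), (16, 143, 118)]
```

The red nozzle points away from the wheel, towards (+x,+y). The body axis is at about (591,260), so it needs to go roughly 88 mm towards the wheel. I'll check the clearances behind the bottle.

```bash
python3 - <<'E'
from h import *
np.set_printoptions(precision=1,suppress=True)
print(telemetry.sense()["joints"].round(2))
a,b=cam("scene"),cam("side")
for z in(40,80): print("white c",onplane(cam("wrist"),(316.5,100.5),z))
print("table far edge side",onplane(b,(260,160),0),onplane(b,(400,138),0),"scene",onplane(a,(205,190),0))
m=cv2.imread("pics/s12.png"); h=cv2.cvtColor(m,cv2.COLOR_BGR2HSV)
n,l,S,ct=cv2.connectedComponentsWithStats(cv2.inRange(h,(75,120,50),(125,255,255)))
for i in range(1,n):
    if S[i,4]>120: print(ct[i],onplane(a,ct[i],31))
# what is in the area behind bottle in wrist view: column stats of rows 0..60
im=cv2.imread("pics/w15.png"); 
for X in ((573,330),(573,370),(530,340),(620,370)): print(X,proj(cam("wrist"),(*X,0)))
g=cv2.cvtColor(im,cv2.COLOR_BGR2HSV); print([tuple(int(q) for q in g[r,300]) for r in range(0,60,6)])
E
```

```text
[ 0.1  0.5  0.9 -0.   1.7  0.1]
white c [591.  259.1  40. ]
white c [591.5 259.1  80. ]
table far edge side [461.2 452.2   0. ] [1076.2  465.5    0. ] scene [307.6 380.7   0. ]
[246.7 172.4] [453.9 354.1  31. ]
[213.8 178.2] [345.7 384.9  31. ]
[266.9 239.6] [338.9  20.   31. ]
(573, 330) [303.9  48.2]
(573, 370) [303.4  16.6]
(530, 340) [273.2  40.5]
(620, 370) [337.5  16.5]
[(16, 144, 193), (16, 136, 193), (17, 142, 194), (16, 145, 194), (16, 144, 168), (16, 143, 170), (17, 138, 165), (16, 141, 165), (17, 145, 88), (16, 143, 91)]
```

I'll push with closed fingers tilted 25° from behind, straight along -y, aimed at the bottle's axis.

Emit:
servo_tool(
  deltas=[
    [[0.2,-0.005,0],[0,0,0],0],
    [[0.2,-0.005,0],[0,0,0],0],
    [[0.2,-0.005,0],[0,0,0],0],
    [[0.2,-0.005,0],[0,0,0],0],
    [[0.02,0,0],[0,-0.093,0],0],
    [[0,0,0],[0,-0.093,0],0],
    [[0,0,0],[0,-0.093,0],0],
    [[0,0,0],[0,0,0],0],
  ],
)

```text
time_s: 33.5
eef_pos: [584.5, 348.8, 316.8]
ee_rot: [0.154, 0.687, 0.692, -0.159]
force: [1.0, -0.5, -1.4]
grip_width: -0.0
grip_force: 0.0
```

Emit:
servo_tool(
  deltas=[
    [[0,0,0],[0,0,0],0],
    [[0,0,0],[0,0,0],0],
  ],
)

```text
time_s: 33.7
eef_pos: [586.5, 346.2, 326.1]
ee_rot: [0.154, 0.691, 0.69, -0.15]
force: [-1.0, 0.2, -0.0]
grip_width: -0.0
grip_force: 0.0
```

Emit:
servo_tool(
  deltas=[
    [[0.078,0.022,0.166],[0,0,0],0],
    [[0.078,0,0.166],[0,0,0],0],
    [[0.078,0,0.166],[0,0,0],0],
    [[0.078,0,0.166],[0,0,0],0],
    [[0.078,0,0.166],[0,0,0],0],
    [[0.078,0,0.166],[0,0,0],0],
    [[0.078,0,0.166],[0,0,0],0],
    [[0.07,0,0.15],[0,0,0],0],
  ],
)

```text
time_s: 34.5
eef_pos: [592.6, 347.4, 35.1]
ee_rot: [0.154, 0.692, 0.689, -0.15]
force: [0.3, -0.1, 0.2]
grip_width: 0.004
grip_force: 0.0
```

Emit:
servo_tool(
  deltas=[
    [[0,0,0],[0,0,0],0],
    [[0,0,0],[0,0,0],0],
  ],
)

```text
time_s: 34.7
eef_pos: [592.4, 347.8, 36.8]
ee_rot: [0.155, 0.691, 0.69, -0.15]
force: [0.2, 1.0, 1.4]
grip_width: 0.004
grip_force: 0.0
```

Emit:
servo_tool(
  deltas=[
    [[-0.036,0,0.017],[0,0,0],0],
    [[-0.036,0,0.017],[0,0,0],0],
    [[-0.036,0,0.017],[0,0,0],0],
    [[-0.036,0,0.017],[0,0,0],0],
    [[-0.036,0,0.017],[0,0,0],0],
    [[-0.036,0,0.017],[0,0,0],0],
    [[-0.036,0,0.017],[0,0,0],0],
    [[-0.036,0,0.017],[0,0,0],0],
  ],
)

```text
time_s: 35.5
eef_pos: [591.0, 284.0, 34.0]
ee_rot: [0.154, 0.69, 0.691, -0.152]
force: [0.1, 1.8, 0.7]
grip_width: 0.001
grip_force: 1.1
```

```bash
cat > bot.py <<'E'
from h import *
from scipy.optimize import least_squares
np.set_printoptions(precision=1,suppress=True)
st(); t=np.linspace(0,2*np.pi,60)
def low(cc,x,y): return max(proj(cc,(x+50*np.cos(k),y+50*np.sin(k),0))[1] for k in t)
def meas(n,guess):
    im,cc=snap(n,n[:2]+"_b%d.png"%(telemetry.sense()["time_s"]*10)); k=cv2.inRange(cv2.cvtColor(im,cv2.COLOR_BGR2HSV),(0,0,70),(40,75,255))
    u,v=proj(cc,(*guess,50)).round().astype(int); m=[]
    for r in range(v-8,v+9):
        L=R=u
        while k[r,L-2:L].any(): L-=1
        while k[r,R+1:R+3].any(): R+=1
        m.append((L,R))
    b=v
    while k[b:b+2,u-3:u+4].any(): b+=1
    L,R=np.median(m,0); print(n,"L,R,bottom",L,R,b,"width exp",abs(proj(cc,(guess[0]+45,guess[1],50))-proj(cc,(guess[0]-45,guess[1],50)))[0]); return cc,(L+R)/2,b
def run(guess):
    M=[meas(n,guess) for n in("scene","side")]
    r=least_squares(lambda p:[e for cc,u,b in M for e in (proj(cc,(*p,50))[0]-u,low(cc,*p)-b)],guess,diff_step=1e-3)
    print("bottle",r.x,r.fun,"dist to wheel",np.hypot(r.x[0]-634,r.x[1]-7))
E
python3 -c "
from bot import *
run((592,225))"
```

```text
35.5 [591. 284.  34.] [ 0.2  0.7  0.7 -0.2] [0.1 1.8 0.7] 0.001 1.1
scene L,R,bottom 284.0 312.0 191 width exp 22.35634327304888
side L,R,bottom 293.0 320.0 188 width exp 24.359622704624883
bottle [591.4 244.7] [-0.3 -0.1  0.3  0.3] dist to wheel 241.44021126725158
```

Emit:
servo_tool(
  deltas=[
    [[-0.032,0,0.015],[0,0,0],0],
    [[-0.032,0,0.015],[0,0,0],0],
    [[-0.032,0,0.015],[0,0,0],0],
    [[-0.032,0,0.015],[0,0,0],0],
    [[-0.032,0,0.015],[0,0,0],0],
    [[0,0,0],[0,0,0],0],
    [[0,0,0],[0,0,0],0],
    [[0,0,0],[0,0,0],0],
  ],
)

```text
time_s: 36.4
eef_pos: [591.0, 249.1, 33.7]
ee_rot: [0.154, 0.69, 0.691, -0.152]
force: [1.0, -0.6, 0.5]
grip_width: -0.003
grip_force: 0.0
```

```bash
python3 -c "
from bot import *
run((592,205))
im,c=snap('wrist','w16.png'); h=cv2.cvtColor(im,cv2.COLOR_BGR2HSV)
k=cv2.morphologyEx(cv2.inRange(h,(0,0,60),(40,75,255)),cv2.MORPH_OPEN,np.ones((3,3)))
n,l,S,ct=cv2.connectedComponentsWithStats(k)
for i in range(1,n):
    if S[i,4]>400: print(S[i],ct[i])
for y in (190,200,210): print(y,[proj(c,(592+dx,y,60)) for dx in (-50,0,50)],proj(c,(592,y,200)))
g=cv2.cvtColor(im,cv2.COLOR_BGR2GRAY)
for r in range(100,400,25): print(r,''.join('%4d'%v for v in g[r,160:480:16]))
"
```

```text
36.4 [591.  249.1  33.7] [ 0.2  0.7  0.7 -0.2] [ 1.  -0.6  0.5] -0.003 0.0
scene L,R,bottom 291.0 318.0 196 width exp 22.445583690490366
side L,R,bottom 297.0 323.0 193 width exp 24.584485871865013
bottle [594.  209.3] [-0.4 -0.1  0.4  0.3] dist to wheel 206.26008555648403
[  242   195   159   101 10293] [319.7 242.4]
[ 517  286  123  114 8552] [578.7 340.8]
[  0 361  35  39 965] [ 14.1 384.3]
190 [array([240.6, 326.2]), array([319.8, 326. ]), array([398.9, 325.9])] [320.5 764.2]
200 [array([237.9, 318.3]), array([319.8, 318.2]), array([401.6, 318. ])] [320.5 778.9]
210 [array([235. , 309.9]), array([319.8, 309.7]), array([404.4, 309.6])] [320.6 795.9]
100   63  60  82  79  62  62 136 137 161 164 160  94  97  98  97  98  95  98  96  97
125   88 115 110 108 110 117 135 137 138 163 159 110  97  96  98  98  98  97  97  99
150  161 136 131 131 130 122 132 138 137 141 162 161  98  96  96 100  99  97  96  97
175  161 159 137 130 112 114 111 119 139 136 138 139 163  98  98  97  98  96  96  95
200   97 160 159 135 136 132 131 138 106 100 100  93  80  95 100  98  97  99  97  96
225  177  69  98 156 137 138 146 136 122 109 102 102  99  95  85  98  96  97  97  99
250  111 168 167  63  98 166 154 148 136  56  13  50 102 100  94 101  98  98  98  94
275  109 110 117 179  79 130 160 148  19  67  17  66  17 100  98 167 164 161 163 160
300  194 194 195 145  18  23  20  19  15  21  21  15  18  18  15  14  21 120 141 145
325  163  18  15  17  19  25  24  15  19  16  29  19  17  19  27  19  21  14  18  16
350   19  21  25 155  15  23  17  19  13  22 112  14  14  16  17  23  14  89  21  21
375   21  23  25  17  14  17  15  15  15  16  16  14  10  16  17  19  17  17  20  20
```

Emit:
servo_tool(
  deltas=[
    [[-0.032,0,0.015],[0,0,0],0],
    [[-0.032,0,0.015],[0,0,0],0],
    [[-0.032,0,0.015],[0,0,0],0],
    [[-0.032,0,0.015],[0,0,0],0],
    [[0,0,0],[0,0,0],0],
    [[0,0,0],[0,0,0],0],
    [[0.1,0,-0.047],[0,0,0],0],
    [[0.15,0,-0.07],[0,0,0],0],
  ],
)

```text
time_s: 37.35
eef_pos: [591.3, 275.5, 34.2]
ee_rot: [0.154, 0.691, 0.69, -0.152]
force: [0.0, -0.2, 1.2]
grip_width: 0.001
grip_force: 0.0
```

Emit:
servo_tool(
  deltas=[
    [[-0.08,0,-0.17],[0,0,0],0],
    [[-0.08,0,-0.17],[0,0,0],0],
    [[-0.08,0,-0.17],[0,0,0],0],
    [[-0.08,0,-0.17],[0,0,0],0],
    [[-0.08,0,-0.17],[0,0,0],0],
    [[-0.08,0,-0.17],[0,0,0],0],
    [[-0.08,0,-0.17],[0,0,0],0],
    [[-0.08,0,-0.17],[0,0,0],0],
  ],
)

```text
time_s: 38.15
eef_pos: [589.6, 275.1, 336.3]
ee_rot: [0.154, 0.69, 0.691, -0.152]
force: [0.2, 0.0, -0.1]
grip_width: -0.0
grip_force: 0.0
```

Emit:
servo_tool(
  deltas=[
    [[0,0,0],[0,0.093,0],0],
    [[0,0,0],[0,0.093,0],0],
    [[0,0,0],[0,0.093,0],0],
    [[-0.2,0,0],[0,0,0],0],
    [[-0.2,0,0],[0,0,0],0],
    [[-0.2,0,0],[0,0,0],0],
    [[-0.2,0,0],[0,0,0],0],
    [[-0.2,0,0],[0,0,0],0],
  ],
)

```text
time_s: 38.95
eef_pos: [590.1, 73.6, 334.3]
ee_rot: [0.001, 0.706, 0.708, 0.002]
force: [1.0, -0.5, 0.6]
grip_width: 0.005
grip_force: 0.0
```

Emit:
servo_tool(
  deltas=[
    [[0,0,0],[0,0,0],0],
    [[0,0,0],[0,0,0],0],
  ],
)

```text
time_s: 39.15
eef_pos: [590.4, 74.6, 334.3]
ee_rot: [0.001, 0.707, 0.707, 0.002]
force: [-0.0, -0.6, -0.9]
grip_width: 0.001
grip_force: 0.0
```

```bash
python3 -c "
from bot import *
run((594,170))
im,c=snap('wrist','w17.png'); h=cv2.cvtColor(im,cv2.COLOR_BGR2HSV)
k=cv2.morphologyEx(cv2.inRange(h,(0,0,50),(179,80,255)),cv2.MORPH_OPEN,np.ones((3,3)))
n,l,S,ct=cv2.connectedComponentsWithStats(k)
for i in range(1,n):
    if S[i,4]>400: print(S[i],ct[i],onplane(c,ct[i],80)[:2])
for y in (160,180): print(y,[proj(c,(592+dx,y+dy,90)) for dx,dy in ((-50,0),(50,0),(0,50),(0,-50))])
print('head edge toward bottle',proj(c,(620,91,90)), 'beaker',proj(c,(634,7,164)))
for y in range(60,230,6): print(y,[tuple(int(q) for q in h[tuple(proj(c,(x,y,95)).round().astype(int)[::-1])]) for x in (575,592,609)])
r=cv2.inRange(h,(0,130,60),(14,255,255)); n,l,S,ct=cv2.connectedComponentsWithStats(r); print([(S[i],ct[i]) for i in range(1,n) if S[i,4]>700])
"
```

```text
39.1 [590.4  74.6 334.3] [0.  0.7 0.7 0. ] [-0.  -0.6 -0.9] 0.001 0.0
scene L,R,bottom 295.0 324.0 200 width exp 22.576699510579147
side L,R,bottom 299.0 325.0 201 width exp 24.9713419987321
bottle [590.4 172.9] [-0.2  1.9  0.6 -2. ] dist to wheel 171.49900128802312
[ 284   39   75   80 4236] [319.5  80.6] [591.2 172.6]
[537  47  23  23 420] [548.1  57.8] [870.4 199.6]
[621  76  19  72 753] [633. 120.] [995.2 125.8]
[    0    93    80   190 11425] [ 30.9 198.9] [194.9  18.6]
[ 440   97   69   55 2840] [475.3 123.1] [792.3 121.5]
[ 289  146  125  137 3467] [345.1 199.5] [626.8  18.3]
[ 454  153   60   46 1966] [483.8 175.4] [813.4  52.5]
[325 240  13  43 462] [330.3 260.6] [607.4 -75.1]
160 [array([279.2,  91. ]), array([361. ,  91.2]), array([320.2,  46.5]), array([320. , 132.6])]
180 [array([278.7,  73.5]), array([361.6,  73.7]), array([320.2,  27.7]), array([320.1, 116.3])]
head edge toward bottle [341.8 147.6] beaker [356.8 230.5]
60 [(27, 17, 164), (19, 120, 98), (42, 23, 55)]
66 [(26, 18, 213), (21, 18, 101), (19, 116, 103)]
72 [(16, 143, 164), (30, 15, 101), (18, 114, 74)]
78 [
[... 829 characters left out ...]
137), (5, 112, 112)]
180 [(23, 45, 125), (26, 39, 143), (18, 52, 98)]
186 [(25, 39, 125), (23, 42, 140), (23, 43, 126)]
192 [(24, 37, 97), (24, 39, 136), (0, 195, 123)]
198 [(26, 38, 94), (25, 37, 130), (0, 194, 125)]
204 [(28, 36, 93), (24, 36, 98), (179, 196, 125)]
210 [(21, 40, 89), (24, 37, 96), (0, 191, 124)]
216 [(16, 139, 90), (28, 35, 88), (179, 195, 124)]
222 [(16, 146, 89), (16, 142, 90), (16, 144, 117)]
228 [(16, 138, 89), (15, 146, 89), (16, 146, 115)]
[(array([ 326,    2,   61,   63, 1175], dtype=int32), array([356.1,  33.1])), (array([ 525,   18,   46,   58, 1629], dtype=int32), array([548. ,  44.3])), (array([ 330,  191,   56,   63, 2632], dtype=int32), array([356.1, 223.4]))]
```

```bash
python3 -c "
from h import *
np.set_printoptions(precision=0,suppress=True)
for n in('scene','side'):
    im,c=snap(n); h=cv2.cvtColor(im,cv2.COLOR_BGR2HSV)
    k=cv2.morphologyEx(cv2.inRange(h,(0,0,20),(179,90,190)),cv2.MORPH_OPEN,np.ones((3,3)))
    N,l,S,ct=cv2.connectedComponentsWithStats(k)
    for p in((467,-420),(453,-316)):
        e=proj(c,(*p,43)); P=np.array([proj(c,(p[0]+29.5*np.cos(t),p[1]+29.5*np.sin(t),z)) for z in(14,72) for t in np.linspace(0,6.28,40)])
        print(n,'expect bbox',P.min(0),P.max(0),[(S[i]) for i in range(1,N) if S[i,4]>100 and np.hypot(*(ct[i]-e))<20])
    # beaker red in the expected outline
    P=np.array([proj(c,(634.5+32*np.cos(t),7+32*np.sin(t),z)) for z in(102,164) for t in np.linspace(0,6.28,40)]); m=np.zeros(k.shape,np.uint8); cv2.fillConvexPoly(m,cv2.convexHull(P.astype(np.int32)),255)
    r=cv2.inRange(h,(0,130,60),(12,255,255)); print('beaker fill',(r[m>0]>0).mean(), 'bbox',P.min(0),P.max(0)); rr=r.copy(); 
    x0,y0=P.min(0).astype(int)-6; x1,y1=P.max(0).astype(int)+6; ys,xs=np.nonzero(r[y0:y1,x0:x1]); print('red rows/cols',ys.min()+y0,ys.max()+y0,xs.min()+x0,xs.max()+x0)
"
```

```text
scene expect bbox [390. 300.] [418. 335.] [array([393, 302,  25,  30, 603], dtype=int32)]
scene expect bbox [360. 277.] [385. 309.] [array([363, 278,  22,  28, 480], dtype=int32)]
beaker fill 0.8657937806873978 bbox [341. 166.] [363. 195.]
red rows/cols 162 193 335 363
side expect bbox [325. 297.] [351. 334.] []
side expect bbox [307. 269.] [330. 303.] []
beaker fill 0.8653198653198653 bbox [332. 166.] [353. 194.]
red rows/cols 159 192 330 353
```

```bash
python3 -c "
from rig import ctrl; print(ctrl.finish_job())"
```

```text
the job is handed in; nothing more can be done
None
```

The job is handed in at about 39 s: two pots upright on the ware board, chuck_a on the pins with the beaker rim down over its stub, and the spray bottle about 4 cm from the wheel head's edge. The end state was checked by camera measurements and contact forces, and no verdict was returned.

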